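Clamp a cast link in the vise and mark its pad with the sprung punch

TASK

Crank the vise handle clockwise until the jaw firmly grips the cast link. Then take the square-bodied sprung punch, set its foot gently in the middle of the link's raised square pad, press straight down until the foot is well over half-way in and hold it there for about half a second, then lift it straight off without sliding or marking anywhere else on the link. Finally stand the punch upright in the middle of the rubber mat it came from, leaving the link clamped and the other things where they are.

Things in the scene. Friction and masses are not known exactly. Their poses are not given: they have to be found in the camera images.
- vise: fixed grey fixture vise on a 220 x 260 mm perforated aluminium plate; origin on the table, z up. Its y axis is the closing direction: fixed jaw face (100 mm long, along x) at y = -30 mm, sprung moving jaw at about y = +50 mm when open, closing towards -y. Bed top at z = 30 mm, both jaw tops at z = 50 mm. The gear block with the crank stands at y = 125 mm, top of the crank arm at z = 84 mm
- jaw: sprung face of the moving jaw, steel, 90 x 12 x 20 mm; its frame is parallel to the vise's and coincides with it when fully open, so its y in the vise frame goes from 0 (open) to about -20 mm (on the 60 mm wide link). The face gives up to 6 mm on springs (5 N to start, then 4 N per mm)
- crank (a joint): angle of the vise crank about an upright axis, rad; 0 fully open, grows clockwise seen from above, end stop at 3.7. The jaw moves 6.5 mm per rad, meets the link (pushed home on the fixed jaw) at about 3.1, and grips firmly from about 3.35 up to the stop. At angle a the knob lies from the axis in the direction (-cos a, +sin a) of the vise's x and y. It stays where it is left; turning takes 4 to 8 N at the knob
- knob_mid (a point): middle of the crank's upright black knob, a cylinder 25 mm in diameter and 50 mm tall that spins freely on its pin, so it can be pinched from above and led round without turning the wrist; 111 mm above the table, 50 mm from the crank axis. The crank arm lies 27 mm below this point
- crank_axis (a point): point of the vise on the crank's upright axis, at the height of the knob's middle (fixed); axes as the vise
- workpiece: loose grey cast link lying between the vise jaws, 160 x 60 x 28 mm with round ends, long along its x; origin in the middle of its underside, on the vise bed. A raised square pad is at its -x end, a round dark bore at its +x end
- pad (a point): centre of the top of the link's raised square pad, 54 x 54 mm, 3 mm proud of the link, 61 mm above the table. Axes as the link. It shifts by up to 15 mm as the jaw pushes the link home
- punch: the loose sprung marking punch, steel, 0.34 kg, standing upright: square body 34 x 34 mm from 26 to 96 mm up, small round cap 30 mm across on top (to 104 mm), round foot below; origin at the centre of the underside of the foot when it is fully out, z up along the punch
- punch_mid (a point): centre of the punch's square 34 x 34 mm body (to be gripped by two opposite flat faces, which look along this frame's x and y), 61 mm above the underside of the foot when it is fully out
- foot: sprung round foot of the punch, 34 mm in diameter, 8 mm thick; origin at the centre of its underside. It slides 16 mm up into the punch, against a spring: 5 N to start, then 1 N per mm (13 N half-way, 21 N fully in)
- park: fixed grey rubber mat 100 x 100 x 6 mm on which the punch stands at the start; there is another just like it with the plug gauge, and either may be nearer; origin at the centre of its underside
- park_top (a point): centre of the top face of the punch's mat, 6 mm above the table
- plug_gauge: bystander: round steel plug gauge, 30 mm across and 115 mm tall, standing on the other mat
- ring_gauge: bystander: steel ring gauge 68 mm across, 22 mm high
- standoff0: bystander: copper standoff, 32 mm across, 100 mm tall, upright
- standoff1: bystander: copper standoff, 32 mm across, 100 mm tall, upright
- driver: bystander: screwdriver lying on the table
- spanner: bystander: open-ended spanner lying on the table
- spare_post: bystander: copper rod 28 mm across, 120 mm long, lying on the table
Not all that is in view belongs to the job. What is shaped like the punch but blue or yellow is not meant.

How it is judged (in metres and radians):
On the way, in this order (a step that is already met when the one before it is completed fails the run):
1. the jaw is cranked onto the link and grips it with more than 7 N (contact force between jaw and workpiece above 7 N), for 0.2 s.
2. the held punch, upright within 6 degrees and its foot within 9 mm of the middle of the pad, is pressed until the foot is more than 9 mm in, for 0.4 s, on the clamped link (z of foot in the frame of punch_mid above -0.052 m and horizontal distance between foot and pad below 0.009 m and angle between punch's own z axis and vertical below 0.105 rad and contact force between the fingers and punch above 2 N and contact force between foot and workpiece above 6 N and contact force between jaw and workpiece above 7 N), for 0.4 s.
3. the punch is lifted off the pad, its foot still within 12 mm of the middle as it comes clear (z of foot in the frame of pad above 0.003 m and horizontal distance between foot and pad below 0.012 m and contact force between foot and workpiece below 0.1 N).
At the end, for the whole second after the job is handed in: The punch stands upright (within 3.4 degrees) and still on the mat it came from, the middle of its foot within 25 mm of the mat's middle; the link is still gripped by the jaw with more than 7 N and lies square in the vise (within 3 degrees) (horizontal distance between foot and park_top below 0.025 m and angle between punch's own z axis and vertical below 0.06 rad and z of foot in the frame of park_top between -0.004 and 0.004 m and linear speed of each of punch, workpiece below 0.02 m/s and contact force between jaw and workpiece above 7 N and angle between the x axis of workpiece and the x axis of vise, either way round below 0.05 rad); the robot touches nothing.
It fails at once if the foot presses the link (over 3 N) more than 12 mm from the middle of the pad (contact force between foot and workpiece above 3 N and horizontal distance between foot and pad above 0.012 m).
It fails at once if the punch is pressed (over 8 N) while tilted more than 9 degrees (contact force between foot and workpiece above 8 N and angle between punch's own z axis and vertical above 0.157 rad).
It fails at once if the foot slides or slams on the link: faster than 60 mm/s while pressing over 4 N (contact force between foot and workpiece above 4 N and linear speed of foot above 0.06 m/s).
It fails at once if the foot is crushed on the link with more than 50 N (contact force between foot and workpiece above 50 N).
It fails at once if a bystander is moved by more than 30 mm (distance of any of plug_gauge, ring_gauge, standoff0, standoff1, driver, spanner, spare_post from where it was at the start of the episode above 0.03 m).
It also fails if it takes over 72 s, if anything falls off the work surface, if the arm or the gripper's body presses on something with over 40 N, if the wrist force passes 120 N, or if a joint passes its speed limit or range.

ROBOT

A 6-joint arm with a two-finger parallel gripper is mounted at the origin on the work surface. World frame = base frame: x ahead of the robot, y to its left, z up, the work surface at z = 0. Lengths are in mm, angles in rad, forces in N, time in s.
With the tool pointing down it reaches from about 300 to 875 mm from the base axis. Payload 4.2 kg.
Tool frame: the origin (TCP) lies between the finger pads; the fingertips stand 11 mm ahead of it and the grasp point (between the pads) lies 8 mm behind it (ctrl.finger_overhang is the distance from the TCP to the fingertips, in mm); y points along the fingers, x is the direction in which the jaws open and shut, and the axes are right-handed (so a half turn about y gives the same grasp; the last joint's range is limited). The gripper opens to 85 mm and grips with 20 to 120 N. Pads are 22 mm wide; open, the fingers measure 114 mm over their backs; the gripper's body (76 mm by 85 mm) begins 54 mm behind the grasp point. The pads swing forward as they close: fully open they stand 13 mm farther back than shut.
Start: joints at [-1.297, 0.32, 1.565, -0, 1.257, -0.02], TCP at [166.518, -550.376, 221.538] pointing down, gripper open.
Joint ranges: [-3.11, 3.11], [-0.84, 2.01], [0.21, 2.61], [-1.34, 4.49], [0.05, 2.63], [-2.56, 2.56]. Speed limits (rad/s): [2.57, 2.57, 3.14, 3.14, 3.14, 3.14].

INTERFACE

Orientations are given as a unit quaternion [x, y, z, w].
In Python, from plant import ctrl, read_camera, masks_of gives the robot as it stands.
- The arm moves only by the shell command python3 -m handwheel 'ROWS'. ROWS is JSON, a list of rows, each an object of numbers: "ax", "ay", "az": the turn, a rotation vector about the tool's x, y, z in rad; "tx", "ty", "tz": the shift along the tool's x, y, z in mm; "claw": the finger opening in mm, from 0 to 85.4. A call has 1 to 12 rows; each row is the pose to reach, as a shift and turn from the pose commanded when the call began, along the tool's axes at that moment; what a row does not reach only later rows make up. A row lasts 1/12 s, in which the tool goes at most 41.7 mm and 7.16 degrees, less where a joint would pass 70% of its speed; a pose out of reach is approached as far as the arm can. A call with a gripper value outside its range is refused whole. The fingers move at their own pace and stop on an object; the grip force is fixed at half the most. Time passes only in rows, so rows that repeat a pose let the fingers close. It gives the time, the measured TCP pose, the force and the opening at its end, in the units of the state.
- ctrl.get_state(): the state, without advancing time (a new reading comes with each control period).
- read_camera(name): name is "side" or "top"; returns a dict with "color" (400x640x3 uint8, red, green, blue), "camera_matrix" (3x3 intrinsics, pixels), "rvec" (rotation vector, rad) and "tvec" (3), from world to camera coordinates, as OpenCV has them. Camera axes: x right, y down, z forward; pixel columns grow to the right and rows downward; lengths in mm; the calibration is good to about 2 mm. A picture is of the moment at which its call begins. There is no depth.
- ctrl.sign_off(): hands the job in, once; it reports no verdict.
Trained networks look in a picture, given as the dict that the camera call returned (one of the last four; its "shot" number tells which), for a name from the list of things; names that differ only in an ending like _2 or _b are one class to them, and where a whole thing is asked for, a point or a joint stands for the part that bears it (a point fixed in the world has none). Each returns a list of dicts, best first, with "score" (0 to 1); they miss things now and then, are a little off and sometimes report something else, mostly with a low value. They report only what shows in the picture. A call takes as long as a camera call. They do not tell look-alikes from the thing itself.
- masks_of(picture, name): "mask" (400x640 bool, what is visible of it) and "rect" ([centre column, centre row, width, height] in pixels, round what is visible of it).
The state is a dict: "clock": time; "qpos": joint angles; "qvel": joint speeds; "joint_torque": joint torques, N m; "eef_pos": TCP position; "orientation": TCP orientation; "force": force on the tool from outside, world axes, zero at the start; "ft_torque": the same for the moment, N m; "opening": finger opening in mm.
Only numpy, scipy, OpenCV 4.12 (cv2) and the standard library are available. Lean on these libraries where they do the work, as an engineer would, in place of code of your own. Each camera call takes 0.05 s, during which the arm holds its last target.

## Working session

There is one attempt and no reset: what is moved stays moved. The work goes in short steps, Python scripts to look and compute and a shell command to move; the robot and the scene stay as the last step left them, time stands still between calls to the robot, and variables do not carry over. Pictures are saved under pics/ and viewed, and the job is handed in when it is done.

```bash
ls; mkdir -p pics; cat > h.py <<'E'
import numpy as np, cv2
from plant import ctrl, read_camera, masks_of
def save(p,n): cv2.imwrite('pics/'+n,p['color'][:,:,::-1])
def ray(p,u,v):
    R,_=cv2.Rodrigues(np.array(p['rvec'],float)); t=np.array(p['tvec'],float).ravel()
    d=R.T@np.linalg.inv(np.array(p['camera_matrix']))@np.array([u,v,1.0]); return -R.T@t,d
def atz(p,u,v,z):
    o,d=ray(p,u,v); return o+d*(z-o[2])/d[2]
def proj(p,X):
    return cv2.projectPoints(np.array(X,float).reshape(-1,1,3),np.array(p['rvec'],float),np.array(p['tvec'],float),np.array(p['camera_matrix'],float),None)[0].reshape(-1,2)
E
python3 - <<'E'
from h import *
s=ctrl.get_state();print(s)
for n in('side','top'):
    p=read_camera(n);save(p,n+'0.png');print(n,ray(p,320,200))
    for k in('vise','crank','knob_mid','workpiece','pad','punch','park','plug_gauge','standoff0','ring_gauge'):
        for m in masks_of(p,k)[:4]: print(k,round(m['score'],2),np.round(m['rect']),m['mask'].sum())
E
```

```text
pics
{'clock': 0.0, 'qpos': array([-1.29703692e+00,  3.20274722e-01,  1.56568206e+00, -1.37983583e-06,
        1.25739342e+00, -2.00289205e-02]), 'qvel': array([-0.00014873,  0.00093144, -0.00088174, -0.00097314, -0.00020699,
        0.00070394]), 'joint_torque': array([ 2.38037712e-03, -4.15525997e+01, -2.34163320e+01,  1.43642806e-04,
        8.30868637e-03,  2.03507295e-05]), 'eef_pos': array([ 166.35879452, -549.88990302,  220.69096348]), 'orientation': array([-0.56741842,  0.42192344, -0.42093998,  0.56817821]), 'force': array([ 1.21466774, -0.35753905,  0.28454847]), 'ft_torque': array([-0.03552478, -0.00433384, -0.00442241]), 'opening': 85.81042879954443}
side (array([236.52085793, 701.95376174, 677.96762348]), array([ 0.30563423, -0.76073154, -0.57269005]))
vise 0.74 [288. 294. 120. 102.] 7558
crank 0.76 [293. 290.  41.  36.] 676
crank 0.23 [262. 195.  11.  35.] 332
knob_mid 0.7 [240. 215.  15.  42.] 403
knob_mid 0.62 [302. 287.  18.  31.] 322
knob_mid 0.36 [309. 175.  10.  38.] 335
workpiece 0.72 [298. 266.  71.  28.] 1766
pad 0.96 [296. 267.  72.  32.] 1820
punch 0.96 [367.
[... 241 characters left out ...]
38.] 422
standoff0 0.57 [261. 194.  14.  34.] 350
ring_gauge 0.89 [329. 215.  29.  22.] 452
top (array([ 383.09247393,  -29.18493545, 1017.46386898]), array([ 0.2004039 ,  0.01494915, -0.97964881]))
vise 0.27 [223. 236.  14.  31.] 284
crank 0.5 [222. 237.  17.  27.] 296
knob_mid 0.47 [221. 246.  14.  11.] 112
knob_mid 0.38 [273. 221.  32.  59.] 1320
workpiece 0.93 [271. 220.  34.  64.] 1346
pad 0.64 [469. 278.  48.  69.] 571
punch 0.9 [421. 282.  28.  20.] 318
punch 0.64 [347. 265.  21.  23.] 227
punch 0.55 [399. 243.  23.  21.] 304
park 0.71 [396. 245.  40.  42.] 1232
plug_gauge 0.64 [397. 175.  18.  23.] 211
standoff0 0.59 [314. 141.  14.  18.] 201
ring_gauge 0.86 [359. 215.  24.  26.] 316
```

```bash
python3 - <<'E'
import cv2
a=cv2.imread('pics/side0.png');cv2.imwrite('pics/side0z.png',cv2.resize(a[140:340,210:460],(750,600),interpolation=cv2.INTER_CUBIC))
a=cv2.imread('pics/top0.png');cv2.imwrite('pics/top0z.png',cv2.resize(a[120:320,200:460],(780,600),interpolation=cv2.INTER_CUBIC))
E
```

```text
(no output)
```

View pics/side0.png

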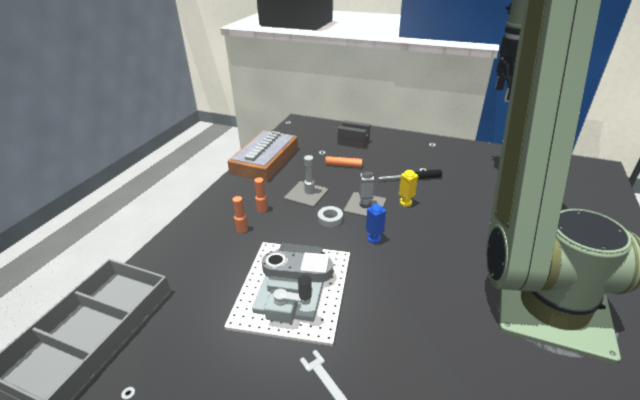

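View pics/side0z.png

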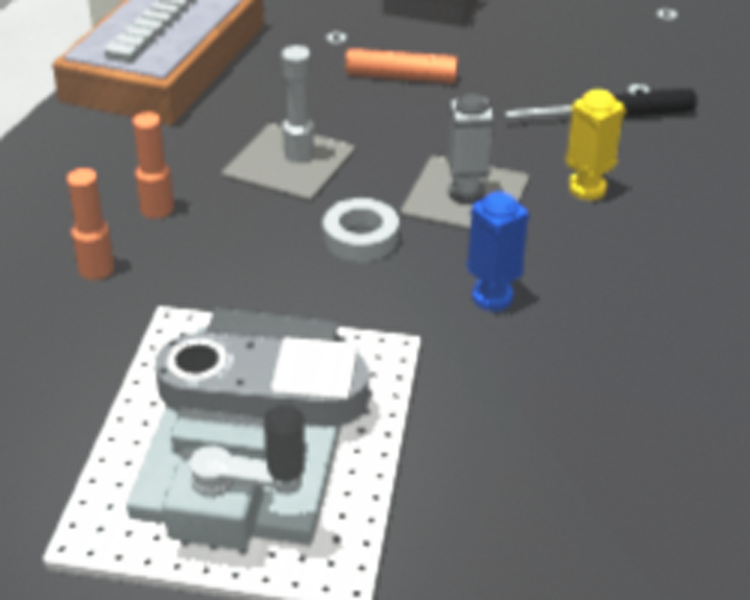

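View pics/top0z.png

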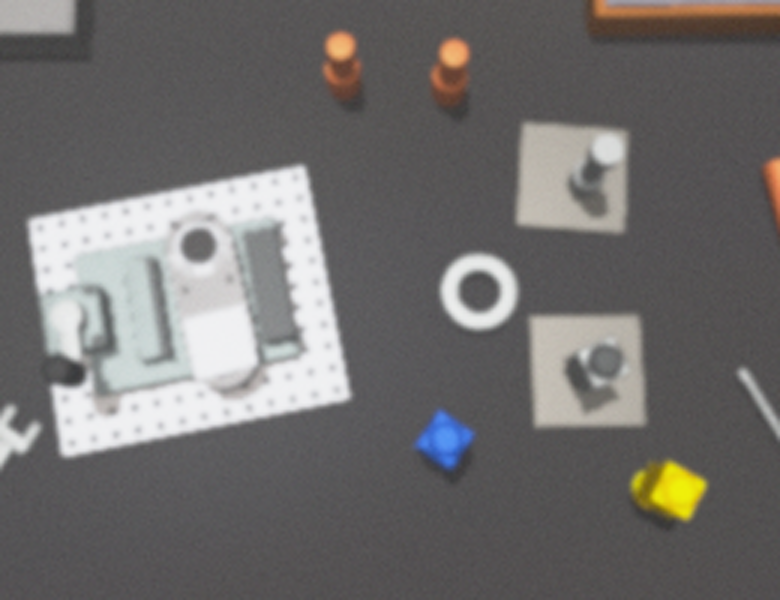

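View pics/top0.png

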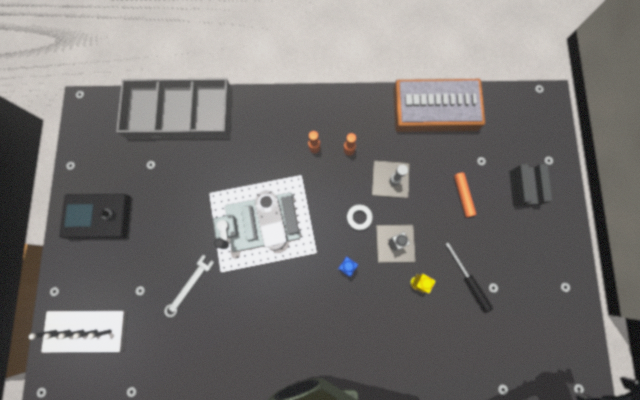

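The side view shows the grey punch (367,189) on its mat, and the vise at (290,290). The blue and yellow look-alikes are nearby. In the top view the vise plate is centred at about (263,222), the knob is at (221,243), and the punch is at (401,242) on its mat at (396,244).

```bash
python3 - <<'E'
from h import *
p=read_camera('top'); q=read_camera('side')
save(p,'t1.png');save(q,'s1.png')
hsv=cv2.cvtColor(p['color'],cv2.COLOR_RGB2HSV)
# plate corners (zoomed picks)
def Z(l): return [(200+a/3,120+b/3) for a,b in l]
pc=Z([(29,217),(305,165),(351,398),(63,457)])
for z in(0,8,12):
    W=np.array([atz(p,u,v,z) for u,v in pc]);e=[np.linalg.norm(W[i]-W[(i+1)%4]) for i in range(4)]
    print('plate',z,W.mean(0).round(1),np.round(e,1),[np.degrees(np.arctan2(*(W[a]-W[b])[[1,0]])).round(1) for a,b in((0,1),(3,2),(0,3),(1,2))])
W=np.array([atz(p,u,v,6) for u,v in Z([(530,316),(640,315),(646,427),(534,428)])]);print('mat',W.round(1),W.mean(0))
sc=lambda l:[(210+a/3,140+b/3) for a,b in l]
W=np.array([atz(q,u,v,6) for u,v in sc([(437,157),(529,180),(495,228),(402,209)])]);print('matside',W.round(1),W.mean(0))
W=np.array([atz(p,u,v,61) for u,v in Z([(183,314),(242,304),(256,372),(195,381)])]);print('pad',W.round(1),W.mean(0))
W=np.array([atz(q,u,v,61) for u,v in sc([(281,339),(354,343),(349,397),(274,392)])]);print('padside',W.round(1),W.mean(0))
print('cap top',atz(p,*Z([(605,359)])[0],110), atz(q,*sc([(472,102)])[0],110))
print('knobtop',atz(p,*Z([(63,370)])[0],136), atz(q,*sc([(284,413)])[0],136))
print('axis top',atz(p,*Z([(68,312)])[0],84),atz(q,*sc([(212,460)])[0],84))
E
python3 - <<'E'
import cv2
a=cv2.imread('pics/top0.png');cv2.imwrite('pics/tz2.png',cv2.resize(a[210:280,370:440],(600,600),interpolation=cv2.INTER_CUBIC))
a=cv2.imread('pics/side0.png');cv2.imwrite('pics/sz2.png',cv2.resize(a[160:230,330:400],(600,600),interpolation=cv2.INTER_CUBIC))
a=cv2.imread('pics/top0.png');cv2.imwrite('pics/tz3.png',cv2.resize(a[190:270,205:285],(600,600),interpolation=cv2.INTER_CUBIC))
E
```

```text
plate 0 [530.4 145.6  -0. ] [262.2 222.1 263.1 224.7] [np.float64(100.4), np.float64(101.0), np.float64(10.7), np.float64(10.9)]
plate 8 [529.2 144.2   8. ] [260.2 220.4 261.  222.9] [np.float64(100.4), np.float64(101.0), np.float64(10.7), np.float64(10.9)]
plate 12 [528.7 143.5  12. ] [259.1 219.5 260.  222. ] [np.float64(100.4), np.float64(101.0), np.float64(10.7), np.float64(10.9)]
mat [[ 517.9 -167.8    6. ]
 [ 517.8 -267.6    6. ]
 [ 417.3 -267.4    6. ]
 [ 417.3 -167.7    6. ]] [ 467.56619708 -217.61594372    6.        ]
matside [[ 510.6 -264.4    6. ]
 [ 416.2 -257.2    6. ]
 [ 426.7 -172.     6. ]
 [ 515.2 -170.2    6. ]] [ 467.17336863 -215.9618347     6.        ]
pad [[515.2 138.5  61. ]
 [523.4  87.7  61. ]
 [464.7  75.   61. ]
 [457.6 126.9  61. ]] [490.24436618 107.02047242  61.        ]
padside [[524.4  88.1  61. ]
 [471.9  73.   61. ]
 [455.7 126.5  61. ]
 [507.2 140.8  61. ]] [489.8118757  107.11158733  61.        ]
cap top [ 468.39147006 -212.85954695  110.        ] [ 465.16662666 -209.93195901  110.        ]
knobtop [461.3468865  218.97579568 136.        ] [461.36973574 223.33032764 136.        ]
axis top [514.70489796 231.56956039  84.        ] [509.9179689  232.02819139  84.        ]
```

View pics/tz2.png

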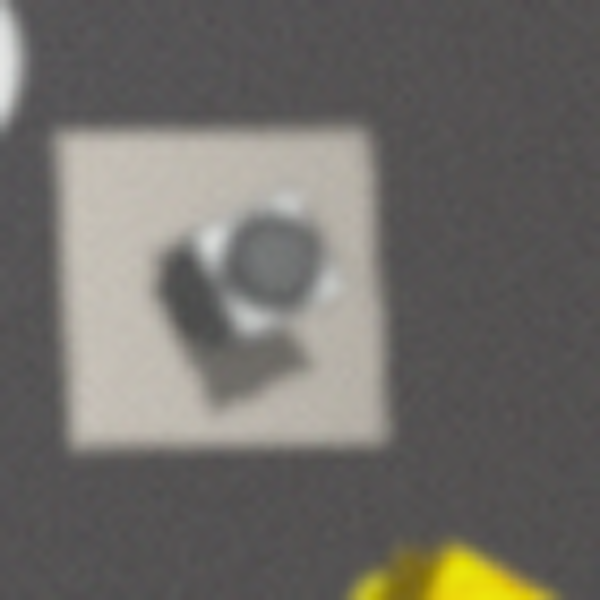

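View pics/sz2.png

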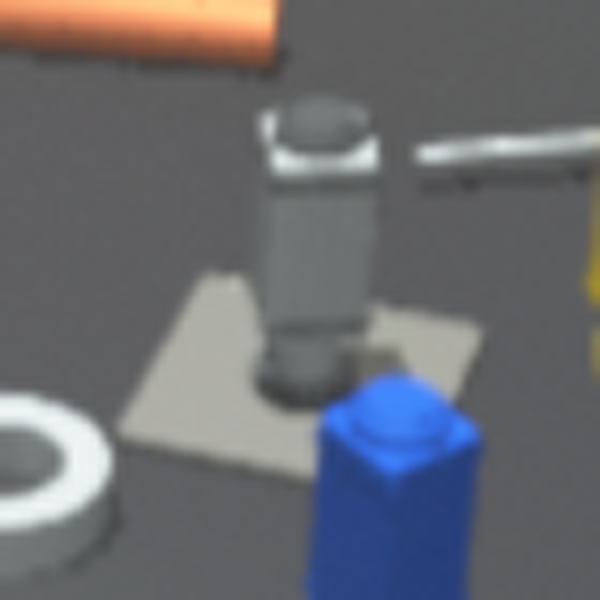

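View pics/tz3.png

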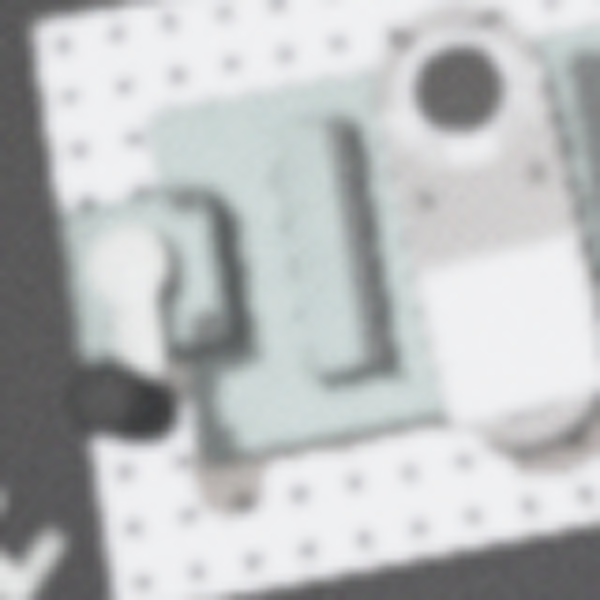

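```bash
python3 - <<'E'
from h import *
from scipy.spatial.transform import Rotation as R
s=ctrl.get_state();print(R.from_quat(s['orientation']).as_matrix().round(3), s['eef_pos'])
M=R.from_quat(s['orientation']).as_matrix()
T=np.array([461.7,221,150.]);print(M.T@(T-s['eef_pos']))
print(np.degrees(np.arctan2(M[1,0],M[0,0])))
E
```

```text
[[ 0.29   0.     0.957]
 [-0.957 -0.     0.29 ]
 [ 0.    -1.    -0.   ]] [ 166.50446806 -550.36767471  221.55199436]
[-652.85611277   71.48561922  505.90204766]
-73.16885468976511
```

```bash
python3 -m handwheel '[{"tx":-23,"tz":33,"ty":5},{"tx":-52,"tz":74,"ty":5},{"tx":-76,"tz":108,"ty":10},{"tx":-100,"tz":142,"ty":10},{"tx":-124,"tz":176,"ty":10},{"tx":-148,"tz":210,"ty":15},{"tx":-172,"tz":244,"ty":15},{"tx":-196,"tz":278,"ty":20},{"tx":-220,"tz":312,"ty":20},{"tx":-244,"tz":346,"ty":20},{"tx":-268,"tz":380,"ty":20},{"tx":-292,"tz":414,"ty":20}]'; python3 - <<'E'
from h import *
from scipy.spatial.transform import Rotation as R
s=ctrl.get_state();M=R.from_quat(s['orientation']).as_matrix();print(s['qpos'].round(2),s['eef_pos'])
T=np.array([461.7,221,175.]);print(M.T@(T-s['eef_pos']))
E
```

```text
[-1.3   0.32  1.56 -0.    1.26 -0.02] [ 166.50446806 -550.36767471  221.55199436]
[-652.8538063    46.48561933  505.90174405]invalid input
```

```bash
python3 -m handwheel '[{"ax":0,"ay":0,"az":0,"tx":-20,"ty":5,"tz":28,"claw":85}]'
```

```text
clock: 1.28
eef_pos: [185.8, -527.2, 217.0]
orientation: [0.569, -0.422, 0.424, -0.565]
force: [0.9, -0.5, 0.1]
opening: 85.1
```

```bash
python3 -m handwheel '[{"ax":0,"ay":0,"az":0,"tx":-24,"ty":2,"tz":34,"claw":85},{"ax":0,"ay":0,"az":0,"tx":-48,"ty":4,"tz":68,"claw":85},{"ax":0,"ay":0,"az":0,"tx":-72,"ty":6,"tz":102,"claw":85},{"ax":0,"ay":0,"az":0,"tx":-96,"ty":8,"tz":136,"claw":85},{"ax":0,"ay":0,"az":0,"tx":-120,"ty":10,"tz":170,"claw":85},{"ax":0,"ay":0,"az":0,"tx":-144,"ty":12,"tz":204,"claw":85},{"ax":0,"ay":0,"az":0,"tx":-168,"ty":15,"tz":238,"claw":85},{"ax":0,"ay":0,"az":0,"tx":-192,"ty":15,"tz":272,"claw":85},{"ax":0,"ay":0,"az":0,"tx":-216,"ty":15,"tz":306,"claw":85},{"ax":0,"ay":0,"az":0,"tx":-240,"ty":15,"tz":340,"claw":85},{"ax":0,"ay":0,"az":0,"tx":-264,"ty":15,"tz":374,"claw":85},{"ax":0,"ay":0,"az":0,"tx":-272,"ty":15,"tz":386,"claw":85}]'; cat > d.py <<'E'
from h import *
import sys
from scipy.spatial.transform import Rotation as R
s=ctrl.get_state();M=R.from_quat(s['orientation']).as_matrix();print(s['clock'],s['qpos'].round(2),s['eef_pos'].round(1),M.round(4).tolist(),s['force'].round(1))
for a in sys.argv[1:]:
    T=np.array(eval(a),float);print(a,(M.T@(T-s['eef_pos'])).round(1))
E
python3 d.py [461.7,221,185] [461.7,221,112]
```

```text
clock: 2.28
eef_pos: [481.0, -147.1, 201.7]
orientation: [-0.568, 0.42, -0.421, 0.569]
force: [0.2, 0.1, 0.2]
opening: 84.7
2.2833 [-0.32  0.22  1.76  0.    1.16  0.95] [ 481.  -147.1  201.7] [[0.2931, 0.0022, 0.9561], [-0.9561, 0.0014, 0.2931], [-0.0007, -1.0, 0.0025]] [0.2 0.1 0.2]
[461.7,221,185] [-357.6   17.2   89.4]
[461.7,221,112] [-357.5   90.2   89.2]
```

```bash
python3 -m handwheel '[{"ax":0,"ay":0,"az":0,"tx":-36,"ty":2,"tz":9,"claw":85},{"ax":0,"ay":0,"az":0,"tx":-72,"ty":4,"tz":18,"claw":85},{"ax":0,"ay":0,"az":0,"tx":-108,"ty":6,"tz":27,"claw":85},{"ax":0,"ay":0,"az":0,"tx":-144,"ty":8,"tz":36,"claw":85},{"ax":0,"ay":0,"az":0,"tx":-180,"ty":10,"tz":45,"claw":85},{"ax":0,"ay":0,"az":0,"tx":-216,"ty":12,"tz":54,"claw":85},{"ax":0,"ay":0,"az":0,"tx":-252,"ty":14,"tz":63,"claw":85},{"ax":0,"ay":0,"az":0,"tx":-288,"ty":15,"tz":72,"claw":85},{"ax":0,"ay":0,"az":0,"tx":-324,"ty":16,"tz":81,"claw":85},{"ax":0,"ay":0,"az":0,"tx":-350,"ty":17,"tz":87,"claw":85},{"ax":0,"ay":0,"az":0,"tx":-357,"ty":17,"tz":89,"claw":85},{"ax":0,"ay":0,"az":0,"tx":-357,"ty":17,"tz":89,"claw":85}]'
python3 d.py [461.7,221,112]
python3 - <<'E'
from h import *
for n in('top','side'):
    p=read_camera(n);save(p,n+'2.png')
    c=p['color'][150:350,180:430];cv2.imwrite('pics/%s2z.png'%n,cv2.resize(c,(750,600),interpolation=cv2.INTER_CUBIC)[:,:,::-1])
E
```

```text
clock: 3.28
eef_pos: [459.9, 218.0, 184.3]
orientation: [0.569, -0.42, 0.421, -0.568]
force: [0.3, -1.7, -0.1]
opening: 85.3
3.2833 [ 0.42  0.24  1.77 -0.    1.13  1.69] [459.9 218.  184.3] [[0.2927, 0.0001, 0.9562], [-0.9562, -0.0001, 0.2927], [0.0001, -1.0, 0.0]] [ 0.3 -1.7 -0.1]
[461.7,221,112] [-2.3 72.3  2.6]
```

View pics/side2z.png

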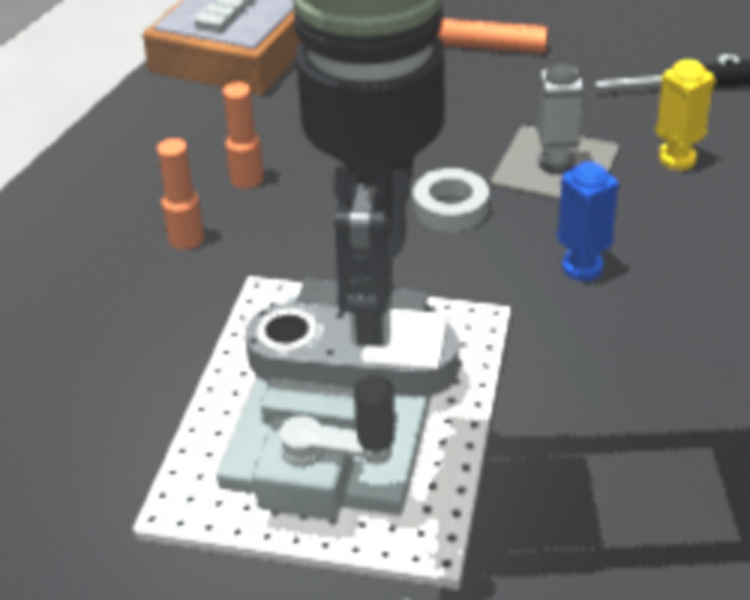

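View pics/top2z.png

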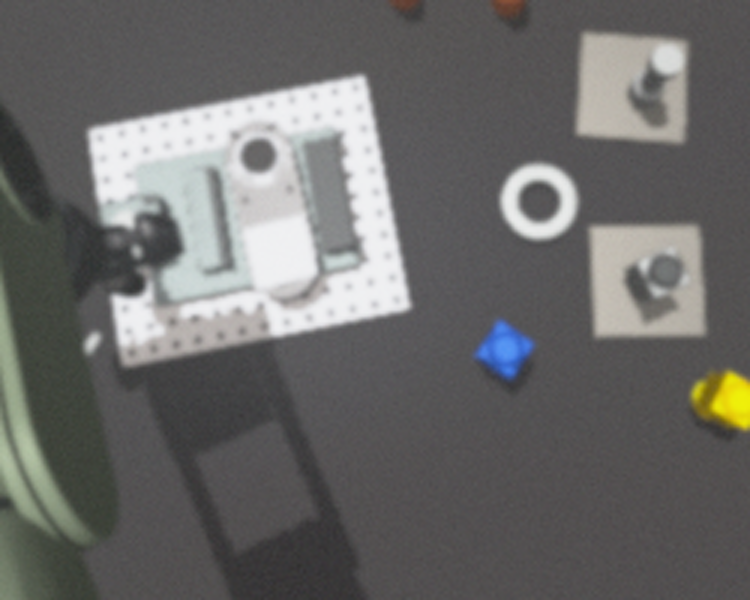

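The side view shows the open fingers lined up over the knob column (375,410 zoomed). In the top view the arm hides the crank but nothing has moved. Descending.

```bash
python3 -m handwheel '[{"ax":0,"ay":0,"az":0,"tx":-2,"ty":20,"tz":2,"claw":85},{"ax":0,"ay":0,"az":0,"tx":-2,"ty":45,"tz":2,"claw":85},{"ax":0,"ay":0,"az":0,"tx":-2,"ty":65,"tz":2,"claw":85},{"ax":0,"ay":0,"az":0,"tx":-2,"ty":72,"tz":2,"claw":85},{"ax":0,"ay":0,"az":0,"tx":-2,"ty":72,"tz":2,"claw":60},{"ax":0,"ay":0,"az":0,"tx":-2,"ty":72,"tz":2,"claw":40},{"ax":0,"ay":0,"az":0,"tx":-2,"ty":72,"tz":2,"claw":30},{"ax":0,"ay":0,"az":0,"tx":-2,"ty":72,"tz":2,"claw":15},{"ax":0,"ay":0,"az":0,"tx":-2,"ty":72,"tz":2,"claw":10},{"ax":0,"ay":0,"az":0,"tx":-2,"ty":72,"tz":2,"claw":10},{"ax":0,"ay":0,"az":0,"tx":-2,"ty":72,"tz":2,"claw":10}]'
python3 d.py; python3 - <<'E'
from h import *
for n in('top','side'):
    p=read_camera(n)
    c=p['color'][180:350,180:392];cv2.imwrite('pics/%s3z.png'%n,cv2.resize(c,(748,600),interpolation=cv2.INTER_CUBIC)[:,:,::-1])
E
```

```text
clock: 4.3
eef_pos: [462.1, 224.0, 115.1]
orientation: [-0.563, 0.424, -0.421, 0.571]
force: [-4.9, 14.1, 7.1]
opening: 21.8
4.3 [0.42 0.32 1.87 0.01 0.95 1.7 ] [462.1 224.  115.1] [[0.2868, 0.0033, 0.958], [-0.9579, 0.0107, 0.2868], [-0.0093, -0.9999, 0.0062]] [-4.9 14.1  7.1]
```

View pics/side3z.png

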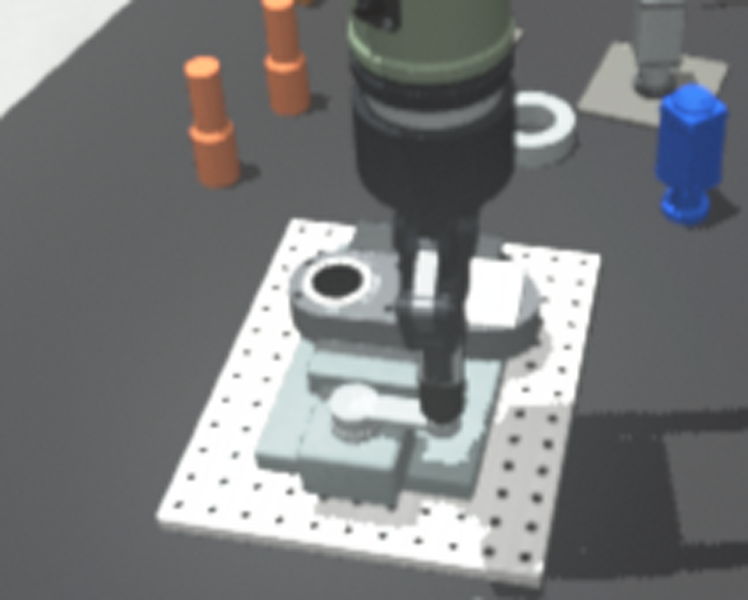

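```bash
cat > c.py <<'E'
import numpy as np,sys
cx,cy,x0,y0,ph,a0,a1,n=map(float,sys.argv[1:])
u=np.radians(10.8);ux=np.array([np.cos(u),np.sin(u)]);uy=np.array([-ux[1],ux[0]]);ph=np.radians(ph)
for a in np.linspace(a0,a1,int(n)+1)[1:]:
    k=np.array([cx,cy])+50*(-np.cos(a)*ux+np.sin(a)*uy);d=k-[x0,y0]
    print(round(a,2),k.round(1),'tx %.1f tz %.1f'%(np.cos(ph)*d[0]+np.sin(ph)*d[1],-np.sin(ph)*d[0]+np.cos(ph)*d[1]))
E
python3 c.py 511 233.5 461.2 220.5 -73 0 1.8 12
```

```text
0.15 [461.  231.6] tx -10.6 tz 3.1
0.3 [461.3 239.1] tx -17.7 tz 5.5
0.45 [462.7 246.4] tx -24.4 tz 9.0
0.6 [465.2 253.5] tx -30.4 tz 13.4
0.75 [468.7 260.1] tx -35.7 tz 18.7
0.9 [473.1 266.1] tx -40.2 tz 24.8
1.05 [478.4 271.4] tx -43.7 tz 31.4
1.2 [484.5 275.9] tx -46.2 tz 38.4
1.35 [491.1 279.4] tx -47.6 tz 45.8
1.5 [498.2 281.8] tx -47.8 tz 53.3
1.65 [505.5 283.2] tx -47.0 tz 60.7
1.8 [513.  283.5] tx -45.1 tz 68.0
```

```bash
python3 -m handwheel '[{"ax":0,"ay":0,"az":0,"tx":-10.6,"ty":-2,"tz":3,"claw":10},{"ax":0,"ay":0,"az":0,"tx":-17.7,"ty":-2,"tz":5.5,"claw":10},{"ax":0,"ay":0,"az":0,"tx":-24.4,"ty":-2,"tz":9,"claw":10},{"ax":0,"ay":0,"az":0,"tx":-30.4,"ty":-2,"tz":13.4,"claw":10},{"ax":0,"ay":0,"az":0,"tx":-35.7,"ty":-2,"tz":18.7,"claw":10},{"ax":0,"ay":0,"az":0,"tx":-40.2,"ty":-2,"tz":24.8,"claw":10},{"ax":0,"ay":0,"az":0,"tx":-43.7,"ty":-2,"tz":31.4,"claw":10},{"ax":0,"ay":0,"az":0,"tx":-46.2,"ty":-2,"tz":38.4,"claw":10},{"ax":0,"ay":0,"az":0,"tx":-47.6,"ty":-2,"tz":45.8,"claw":10},{"ax":0,"ay":0,"az":0,"tx":-47.8,"ty":-2,"tz":53.3,"claw":10},{"ax":0,"ay":0,"az":0,"tx":-47,"ty":-2,"tz":60.7,"claw":10},{"ax":0,"ay":0,"az":0,"tx":-45.1,"ty":-2,"tz":68,"claw":10}]'
python3 d.py; python3 - <<'E'
from h import *
for n in('top','side'):
    p=read_camera(n)
    c=p['color'][180:350,180:392];cv2.imwrite('pics/%s4z.png'%n,cv2.resize(c,(748,600),interpolation=cv2.INTER_CUBIC)[:,:,::-1])
E
python3 c.py 511 233.5 513 283.5 -73 1.8 3.55 12
```

```text
clock: 5.4
eef_pos: [512.5, 284.1, 115.2]
orientation: [-0.567, 0.423, -0.42, 0.568]
force: [-4.5, 3.0, 3.6]
opening: 21.4
5.4 [0.48 0.42 1.69 0.   1.03 1.76] [512.5 284.1 115.2] [[0.2893, -0.0019, 0.9572], [-0.9572, 0.0032, 0.2893], [-0.0036, -1.0, -0.0009]] [-4.5  3.   3.6]
1.95 [520.3 282.6] tx 3.0 tz 6.7
2.09 [527.3 280.8] tx 6.8 tz 12.9
2.24 [534.  277.9] tx 11.5 tz 18.5
2.38 [540.2 274.1] tx 17.0 tz 23.3
2.53 [545.8 269.4] tx 23.1 tz 27.2
2.68 [550.6 264. ] tx 29.7 tz 30.3
2.82 [554.7 257.9] tx 36.7 tz 32.3
2.97 [557.7 251.3] tx 43.9 tz 33.4
3.11 [559.8 244.3] tx 51.2 tz 33.3
3.26 [560.9 237.1] tx 58.4 tz 32.2
3.4 [560.9 229.8] tx 65.3 tz 30.1
3.55 [559.8 222.6] tx 71.9 tz 26.9
```

View pics/side4z.png

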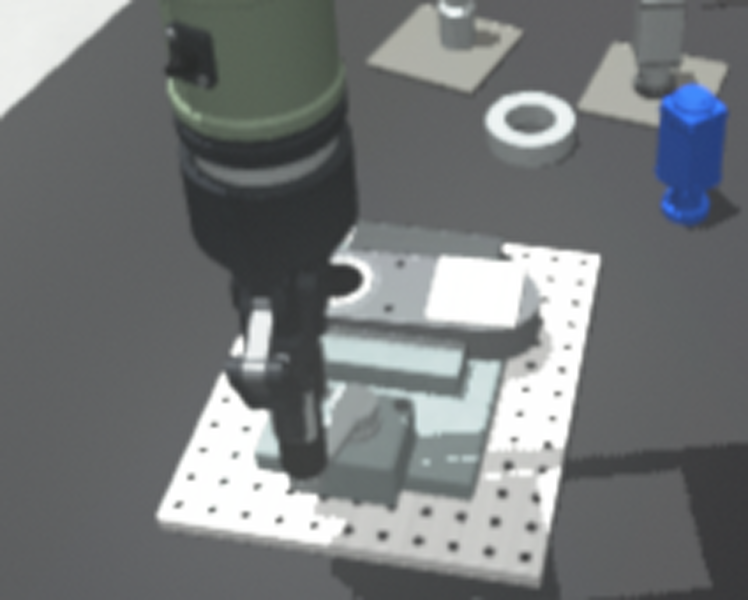

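The knob is in the fingers (300,440 zoomed), the crank has turned and the jaw has advanced. Continuing.

```bash
python3 -m handwheel '[{"ax":0,"ay":0,"az":0,"tx":3,"ty":0,"tz":6.7,"claw":10},{"ax":0,"ay":0,"az":0,"tx":6.8,"ty":0,"tz":12.9,"claw":10},{"ax":0,"ay":0,"az":0,"tx":11.5,"ty":0,"tz":18.5,"claw":10},{"ax":0,"ay":0,"az":0,"tx":17,"ty":0,"tz":23.3,"claw":10},{"ax":0,"ay":0,"az":0,"tx":23.1,"ty":0,"tz":27.2,"claw":10},{"ax":0,"ay":0,"az":0,"tx":29.7,"ty":0,"tz":30.3,"claw":10},{"ax":0,"ay":0,"az":0,"tx":36.7,"ty":0,"tz":32.3,"claw":10},{"ax":0,"ay":0,"az":0,"tx":43.9,"ty":0,"tz":33.4,"claw":10},{"ax":0,"ay":0,"az":0,"tx":51.2,"ty":0,"tz":33.3,"claw":10},{"ax":0,"ay":0,"az":0,"tx":58.4,"ty":0,"tz":32.2,"claw":10},{"ax":0,"ay":0,"az":0,"tx":65.3,"ty":0,"tz":30.1,"claw":10},{"ax":0,"ay":0,"az":0,"tx":71.9,"ty":0,"tz":26.9,"claw":10}]'
python3 d.py [559.4,221,115]; python3 - <<'E'
from h import *
for n in('top','side'):
    p=read_camera(n)
    c=p['color'][180:350,180:392];cv2.imwrite('pics/%s5z.png'%n,cv2.resize(c,(748,600),interpolation=cv2.INTER_CUBIC)[:,:,::-1])
E
```

```text
clock: 6.5
eef_pos: [559.9, 223.0, 115.2]
orientation: [-0.566, 0.422, -0.421, 0.569]
force: [-3.1, 7.8, 3.0]
opening: 21.4
6.5 [0.36 0.44 1.65 0.   1.04 1.63] [559.9 223.  115.2] [[0.2887, 0.0008, 0.9574], [-0.9574, 0.0045, 0.2887], [-0.0041, -1.0, 0.002]] [-3.1  7.8  3. ]
[559.4,221,115] [ 1.7  0.2 -1. ]
```

View pics/side5z.png

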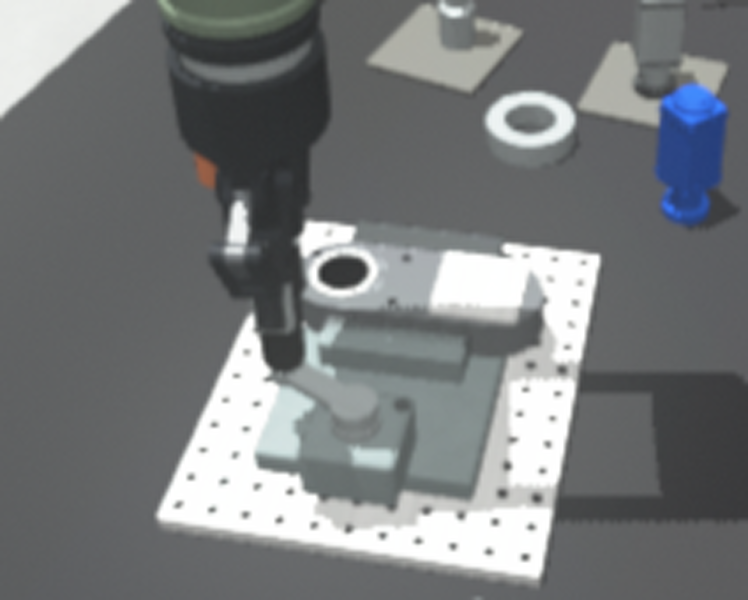

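View pics/top5z.png

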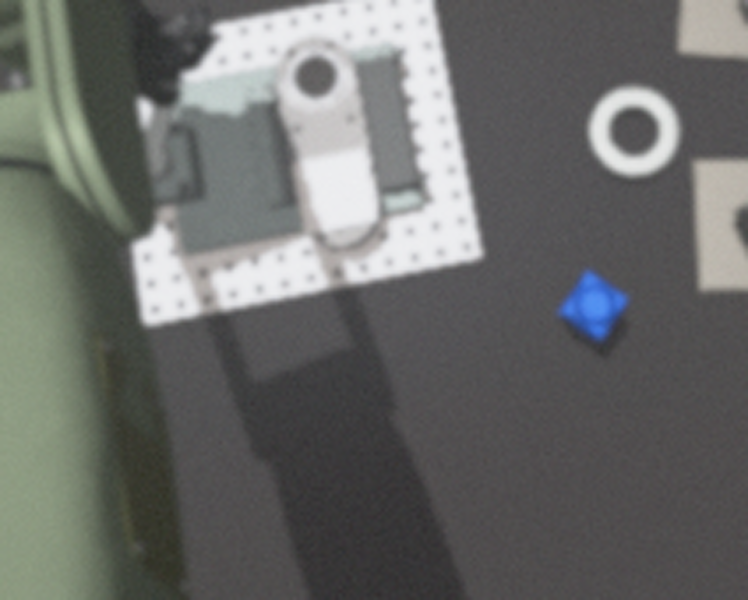

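```bash
python3 -m handwheel '[{"ax":0,"ay":0,"az":0,"tx":2.5,"ty":0,"tz":-1,"claw":10},{"ax":0,"ay":0,"az":0,"tx":2.5,"ty":0,"tz":-1,"claw":10},{"ax":0,"ay":0,"az":0,"tx":2.5,"ty":0,"tz":-1,"claw":10},{"ax":0,"ay":0,"az":0,"tx":0.5,"ty":0,"tz":-1,"claw":30},{"ax":0,"ay":0,"az":0,"tx":0.5,"ty":0,"tz":-1,"claw":50},{"ax":0,"ay":0,"az":0,"tx":0.5,"ty":0,"tz":-1,"claw":70},{"ax":0,"ay":0,"az":0,"tx":0.5,"ty":0,"tz":-1,"claw":80},{"ax":0,"ay":0,"az":0,"tx":0.5,"ty":-15,"tz":-1,"claw":80},{"ax":0,"ay":0,"az":0,"tx":0.5,"ty":-40,"tz":-1,"claw":80},{"ax":0,"ay":0,"az":0,"tx":0.5,"ty":-75,"tz":-1,"claw":80},{"ax":0,"ay":0,"az":0,"tx":0.5,"ty":-85,"tz":-1,"claw":80},{"ax":0,"ay":0,"az":0,"tx":0.5,"ty":-85,"tz":-1,"claw":80}]'
python3 d.py [467,-212,200]; python3 - <<'E'
from h import *
for n in('top','side'):
    p=read_camera(n);save(p,n+'6.png')
    c=p['color'][180:350,180:392];cv2.imwrite('pics/%s6z.png'%n,cv2.resize(c,(748,600),interpolation=cv2.INTER_CUBIC)[:,:,::-1])
E
```

```text
clock: 7.6
eef_pos: [561.2, 220.5, 203.1]
orientation: [-0.565, 0.42, -0.423, 0.57]
force: [0.6, 0.3, 0.2]
opening: 80.2
7.6 [ 0.36  0.37  1.53 -0.    1.23  1.63] [561.2 220.5 203.1] [[0.2893, 0.0075, 0.9572], [-0.9572, 0.0024, 0.2893], [-0.0001, -1.0, 0.0078]] [0.6 0.3 0.2]
[467,-212,200] [ 386.7    1.4 -215.3]
```

View pics/side6z.png

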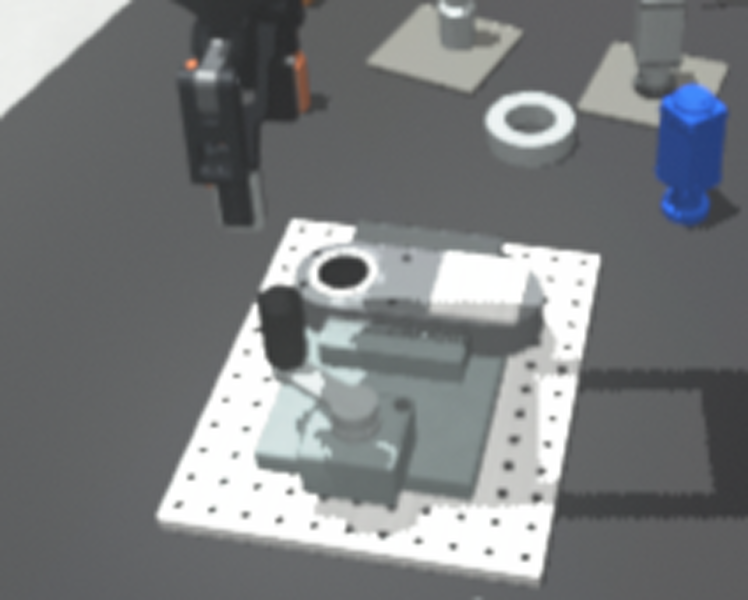

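The knob is left standing at (283,330 zoomed), the jaw is against the link and the link is square in the vise. Now to the punch, with an 11° turn for its faces.

```bash
python3 -m handwheel '[{"ax":0,"ay":-0.05,"az":0,"tx":34,"ty":0,"tz":-19,"claw":80},{"ax":0,"ay":-0.1,"az":0,"tx":68,"ty":0,"tz":-38,"claw":80},{"ax":0,"ay":-0.15,"az":0,"tx":102,"ty":0,"tz":-57,"claw":80},{"ax":0,"ay":-0.19,"az":0,"tx":136,"ty":0,"tz":-76,"claw":80},{"ax":0,"ay":-0.19,"az":0,"tx":170,"ty":0,"tz":-95,"claw":80},{"ax":0,"ay":-0.19,"az":0,"tx":204,"ty":0,"tz":-114,"claw":80},{"ax":0,"ay":-0.19,"az":0,"tx":238,"ty":0,"tz":-132,"claw":80},{"ax":0,"ay":-0.19,"az":0,"tx":272,"ty":0,"tz":-151,"claw":80},{"ax":0,"ay":-0.19,"az":0,"tx":306,"ty":0,"tz":-170,"claw":80},{"ax":0,"ay":-0.19,"az":0,"tx":340,"ty":0,"tz":-189,"claw":80},{"ax":0,"ay":-0.19,"az":0,"tx":372,"ty":0,"tz":-207,"claw":80},{"ax":0,"ay":-0.19,"az":0,"tx":387,"ty":0,"tz":-215,"claw":80}]'
python3 d.py [467,-211.5,59]; python3 - <<'E'
from h import *
for n in('top','side'):
    p=read_camera(n);save(p,n+'7.png')
    c=p['color'][130:270,330:505];cv2.imwrite('pics/%s7z.png'%n,cv2.resize(c,(750,600),interpolation=cv2.INTER_CUBIC)[:,:,::-1])
# pad re-measure
p=read_camera('top');c=p['color'][190:290,200:325];cv2.imwrite('pics/pad7.png',cv2.resize(c,(750,600),interpolation=cv2.INTER_CUBIC)[:,:,::-1])
p=read_camera('side');c=p['color'][240:340,230:355];cv2.imwrite('pics/pads7.png',cv2.resize(c,(750,600),interpolation=cv2.INTER_CUBIC)[:,:,::-1])
E
```

```text
clock: 8.7
eef_pos: [463.1, -215.8, 197.3]
orientation: [0.605, -0.368, 0.365, -0.604]
force: [0.2, 1.1, 0.8]
opening: 80.1
8.7 [-0.46  0.24  1.74 -0.    1.16  0.63] [ 463.1 -215.8  197.3] [[0.4626, -0.0041, 0.8866], [-0.8866, 0.0001, 0.4626], [-0.002, -1.0, -0.0036]] [0.2 1.1 0.8]
[467,-211.5,59] [ -1.8 138.3   6. ]
```

View pics/side7z.png

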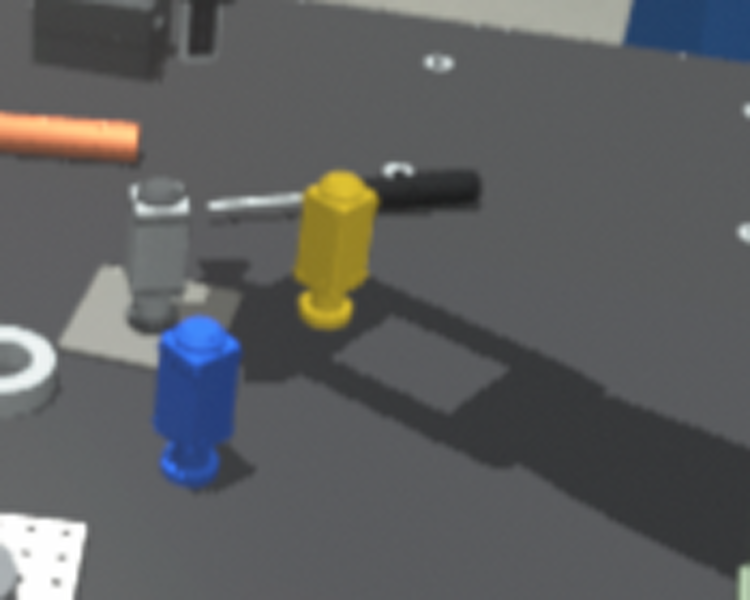

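View pics/pad7.png

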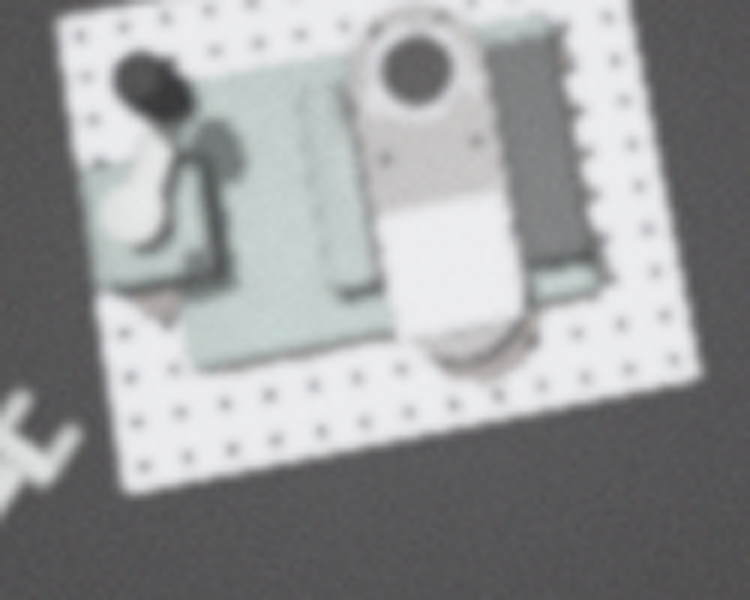

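View pics/pads7.png

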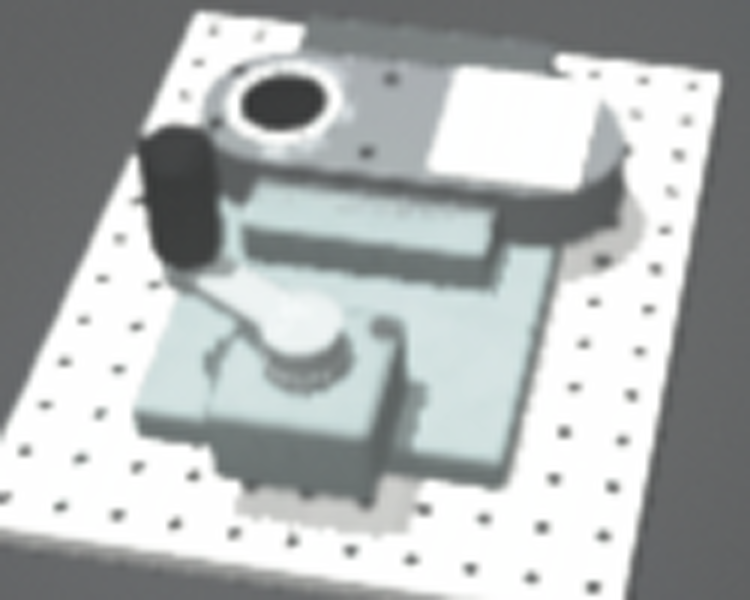

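View pics/top7z.png

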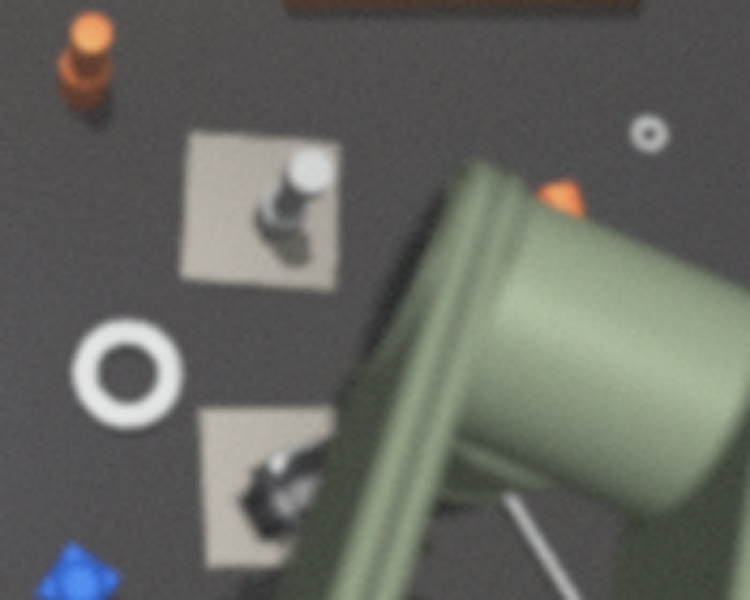

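```bash
python3 - <<'E'
from h import *
p=read_camera('top'); q=read_camera('side')
tz=[(200+a/6,190+b/6) for a,b in [(378,213),(505,191),(527,320),(398,342)]]
sz=[(230+a/6,240+b/6) for a,b in [(456,64),(602,77),(582,190),(427,172)]]
A=np.array([atz(p,u,v,61) for u,v in tz]);B=np.array([atz(q,u,v,61) for u,v in sz])
print(A.round(1),A.mean(0).round(1));print(B.round(1),B.mean(0).round(1))
for X in(A,B): print([np.linalg.norm(X[i]-X[(i+1)%4]).round(1) for i in range(4)])
print(proj(q,[[463,-216,186]]),proj(q,[[463+38*.46,-216-38*.887,186+13]]),proj(q,[[463-38*.46,-216+38*.887,186+13]]))
print(proj(q,[[467,-212,110]]),proj(p,[[467,-212,110]]))
g=cv2.cvtColor(q['color'],cv2.COLOR_RGB2GRAY);print(g[250:275,300:330:3].max())
# fixed vise prior: use plate centre -> pad
u=np.radians(10.8)
for nm,pic,pts in(('top',p,[(200+a/6,190+b/6) for a,b in [(57,18),(632,-12),(703,377),(125,494)]]),):
    pass
# joint fit: bore centre
print('bore',atz(p,200+416/6,190+70/6,58),atz(q,230+284/6,240+102/6,58))
E
```

```text
[[513.  133.3  61. ]
 [522.   78.6  61. ]
 [466.4  68.6  61. ]
 [457.6 123.5  61. ]] [489.7 101.   61. ]
[[522.6  79.2  61. ]
 [468.8  66.5  61. ]
 [455.1 124.2  61. ]
 [509.9 135.4  61. ]] [489.1 101.3  61. ]
[np.float64(55.4), np.float64(56.5), np.float64(55.6), np.float64(56.3)]
[np.float64(55.3), np.float64(59.3), np.float64(56.0), np.float64(57.7)]
[[370.42833454 147.76122578]] [[367.76346223 136.6733742 ]] [[373.88156931 150.17259675]]
[[366.88605525 173.50065257]] [[401.3404328  240.24375683]]
255
bore [576.29475738 118.56351865  58.        ] [575.57075111 117.99261     58.        ]
```

Pad centre is (489.4, 101.2), and the two views agree within 0.6 mm. The sides measure 55–59 mm against the given 54. Descending on the punch.

```bash
python3 -m handwheel '[{"ax":0,"ay":0,"az":0,"tx":-2,"ty":25,"tz":5,"claw":80},{"ax":0,"ay":0,"az":0,"tx":-2,"ty":55,"tz":5,"claw":80},{"ax":0,"ay":0,"az":0,"tx":-2,"ty":80,"tz":5,"claw":80},{"ax":0,"ay":0,"az":0,"tx":-2,"ty":105,"tz":5,"claw":80},{"ax":0,"ay":0,"az":0,"tx":-2,"ty":122,"tz":5,"claw":80},{"ax":0,"ay":0,"az":0,"tx":-2,"ty":134,"tz":5,"claw":80},{"ax":0,"ay":0,"az":0,"tx":-2,"ty":136,"tz":5,"claw":80},{"ax":0,"ay":0,"az":0,"tx":-2,"ty":136,"tz":5,"claw":60}]'
python3 d.py [467,-211.5,59]; python3 - <<'E'
from h import *
for n in('top','side'):
    p=read_camera(n);save(p,n+'8.png')
    c=p['color'][130:270,330:505];cv2.imwrite('pics/%s8z.png'%n,cv2.resize(c,(750,600),interpolation=cv2.INTER_CUBIC)[:,:,::-1])
E
```

```text
clock: 9.67
eef_pos: [468.7, -207.2, 62.8]
orientation: [0.606, -0.366, 0.364, -0.605]
force: [-0.2, 0.3, 0.1]
opening: 69.8
9.6667 [-0.44  0.38  1.92  0.    0.84  0.65] [ 468.7 -207.2   62.8] [[0.4667, -0.0018, 0.8844], [-0.8844, 0.0009, 0.4667], [-0.0017, -1.0, -0.0012]] [-0.2  0.3  0.1]
[467,-211.5,59] [ 3.   3.8 -3.5]
```

View pics/side8z.png

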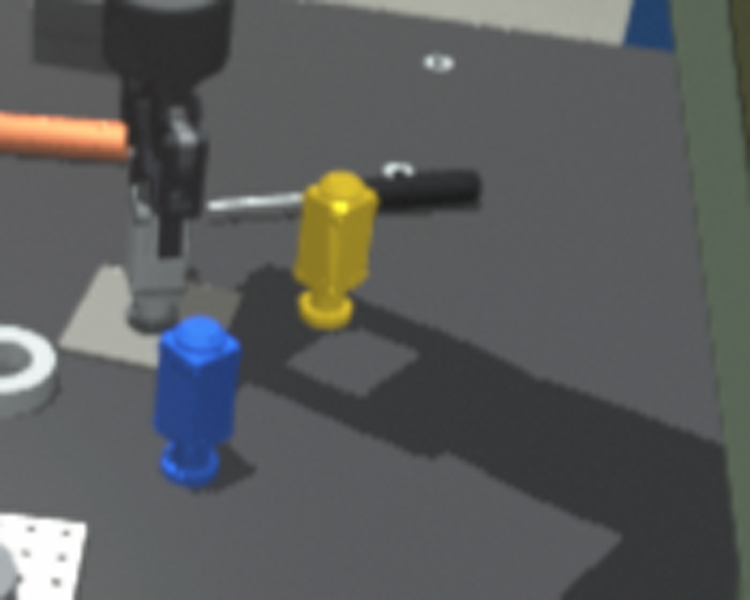

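```bash
python3 -m handwheel '[{"ax":0,"ay":0,"az":0,"tx":3,"ty":3,"tz":-3.5,"claw":60},{"ax":0,"ay":0,"az":0,"tx":3,"ty":3,"tz":-3.5,"claw":50},{"ax":0,"ay":0,"az":0,"tx":3,"ty":3,"tz":-3.5,"claw":44},{"ax":0,"ay":0,"az":0,"tx":3,"ty":3,"tz":-3.5,"claw":38},{"ax":0,"ay":0,"az":0,"tx":3,"ty":3,"tz":-3.5,"claw":34},{"ax":0,"ay":0,"az":0,"tx":3,"ty":3,"tz":-3.5,"claw":28},{"ax":0,"ay":0,"az":0,"tx":3,"ty":3,"tz":-3.5,"claw":20},{"ax":0,"ay":0,"az":0,"tx":3,"ty":3,"tz":-3.5,"claw":20},{"ax":0,"ay":0,"az":0,"tx":3,"ty":3,"tz":-3.5,"claw":20},{"ax":0,"ay":0,"az":0,"tx":3,"ty":3,"tz":-3.5,"claw":20}]'
python3 d.py; python3 - <<'E'
from h import *
for n in('top','side'):
    p=read_camera(n);save(p,n+'9.png')
    c=p['color'][130:270,330:505];cv2.imwrite('pics/%s9z.png'%n,cv2.resize(c,(750,600),interpolation=cv2.INTER_CUBIC)[:,:,::-1])
E
```

```text
clock: 10.6
eef_pos: [467.4, -213.0, 60.7]
orientation: [0.605, -0.365, 0.366, -0.605]
force: [0.1, -1.1, 2.4]
opening: 33.8
10.6 [-0.45  0.39  1.93 -0.    0.83  0.64] [ 467.4 -213.    60.7] [[0.4653, 0.0005, 0.8852], [-0.8852, -0.0005, 0.4653], [0.0007, -1.0, 0.0002]] [ 0.1 -1.1  2.4]
```

View pics/side9z.png

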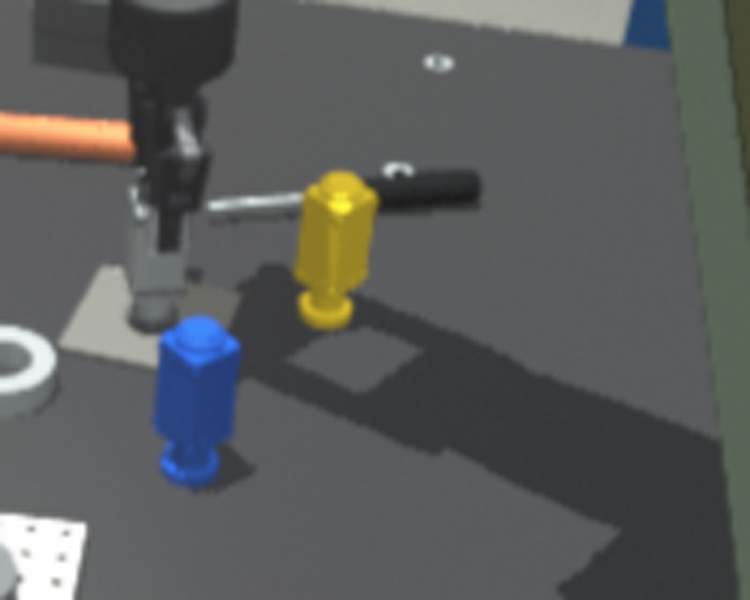

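View pics/top9z.png

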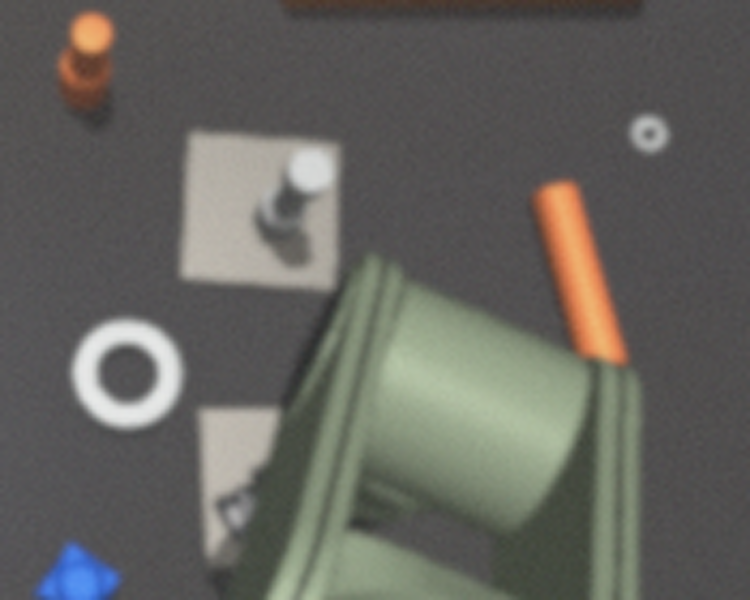

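The gripper reads 33.8 mm, which matches the 34 mm body, and the side view shows the finger on the punch's face (170,230 zoomed). Lifting and carrying it to the pad.

```bash
python3 -m handwheel '[{"ax":0,"ay":0,"az":0,"tx":0,"ty":-8,"tz":0,"claw":20},{"ax":0,"ay":0,"az":0,"tx":0,"ty":-25,"tz":0,"claw":20},{"ax":0,"ay":0,"az":0,"tx":0,"ty":-50,"tz":0,"claw":20},{"ax":0,"ay":0,"az":0,"tx":0,"ty":-75,"tz":0,"claw":20},{"ax":0,"ay":0,"az":0,"tx":0,"ty":-100,"tz":0,"claw":20},{"ax":0,"ay":0,"az":0,"tx":0,"ty":-125,"tz":0,"claw":20},{"ax":0,"ay":0,"az":0,"tx":0,"ty":-130,"tz":0,"claw":20},{"ax":0,"ay":0,"az":0,"tx":0,"ty":-130,"tz":0,"claw":20},{"ax":0,"ay":0,"az":0,"tx":0,"ty":-130,"tz":0,"claw":20}]'
python3 d.py [489.4,101.2,195]
```

```text
clock: 11.45
eef_pos: [466.2, -212.3, 189.2]
orientation: [0.605, -0.367, 0.365, -0.605]
force: [0.1, -0.1, -3.4]
opening: 33.5
11.45 [-0.45  0.25  1.75  0.    1.14  0.64] [ 466.2 -212.3  189.2] [[0.4652, -0.0023, 0.8852], [-0.8852, 0.0012, 0.4652], [-0.0022, -1.0, -0.0015]] [ 0.1 -0.1 -3.4]
[489.4,101.2,195] [-266.7   -5.5  166.3]
```

```bash
python3 -m handwheel '[{"ax":0,"ay":0,"az":0,"tx":-12,"ty":-1,"tz":8,"claw":20},{"ax":0,"ay":0,"az":0,"tx":-32,"ty":-2,"tz":20,"claw":20},{"ax":0,"ay":0,"az":0,"tx":-58,"ty":-3,"tz":36,"claw":20},{"ax":0,"ay":0,"az":0,"tx":-86,"ty":-4,"tz":54,"claw":20},{"ax":0,"ay":0,"az":0,"tx":-114,"ty":-5,"tz":71,"claw":20},{"ax":0,"ay":0,"az":0,"tx":-142,"ty":-5,"tz":89,"claw":20},{"ax":0,"ay":0,"az":0,"tx":-170,"ty":-5,"tz":106,"claw":20},{"ax":0,"ay":0,"az":0,"tx":-198,"ty":-5,"tz":123,"claw":20},{"ax":0,"ay":0,"az":0,"tx":-226,"ty":-5,"tz":141,"claw":20},{"ax":0,"ay":0,"az":0,"tx":-249,"ty":-5,"tz":155,"claw":20},{"ax":0,"ay":0,"az":0,"tx":-262,"ty":-5,"tz":163,"claw":20},{"ax":0,"ay":0,"az":0,"tx":-266,"ty":-5,"tz":166,"claw":20}]'
python3 -m handwheel '[{"ax":0,"ay":0,"az":0,"tx":0,"ty":20,"tz":0,"claw":20},{"ax":0,"ay":0,"az":0,"tx":0,"ty":40,"tz":0,"claw":20},{"ax":0,"ay":0,"az":0,"tx":0,"ty":50,"tz":0,"claw":20},{"ax":0,"ay":0,"az":0,"tx":0,"ty":50,"tz":0,"claw":20},{"ax":0,"ay":0,"az":0,"tx":0,"ty":50,"tz":0,"claw":20}]'
python3 d.py [489.4,101.2,115.7]; python3 - <<'E'
from h import *
for n in('top','side'):
    p=read_camera(n);save(p,n+'10.png')
    for k in('foot','punch'):
        for m in masks_of(p,k)[:3]: print(n,k,round(m['score'],2),np.round(m['rect'],1),m['mask'].sum())
    r=(190,240) if n=='side' else (170,210)
    c=p['color'][r[0]:r[0]+100,r[1]:r[1]+125];cv2.imwrite('pics/%s10z.png'%n,cv2.resize(c,(750,600),interpolation=cv2.INTER_CUBIC)[:,:,::-1])
    print(proj(p,[[489.4,101.2,61],[489.4,101.2,91]]))
E
```

```text
clock: 12.45
eef_pos: [489.0, 102.1, 193.0]
orientation: [0.607, -0.366, 0.363, -0.605]
force: [0.7, -1.0, -3.3]
opening: 33.3
clock: 12.87
eef_pos: [489.9, 99.2, 144.6]
orientation: [0.606, -0.367, 0.365, -0.604]
force: [0.8, -0.3, -2.9]
opening: 33.5
12.8667 [ 0.18  0.27  1.85 -0.    1.03  1.26] [489.9  99.2 144.6] [[0.4645, -0.0026, 0.8855], [-0.8856, -0.0007, 0.4645], [-0.0006, -1.0, -0.0026]] [ 0.8 -0.3 -2.9]
[489.4,101.2,115.7] [-2.  28.9  0.6]
top punch 0.83 [422.4 283.   24.3  19.2] 283
top punch 0.73 [345.6 268.6  18.3  23.6] 205
[[275.24733154 234.48782539]
 [273.63080692 233.16965128]]
side foot 0.61 [405.5 201.6  10.7   5.9] 87
side foot 0.47 [314.9 250.1  18.1   7.2] 139
side foot 0.18 [259.8 193.9  14.1  35.2] 335
side punch 0.97 [376.5 224.   18.7  41.2] 639
side punch 0.75 [315.1 231.9  17.1  41.5] 457
side punch 0.66 [409.3 187.8  23.8  35.7] 505
[[316.00992201 260.63663289]
 [315.76153925 250.38512483]]
```

View pics/side10z.png

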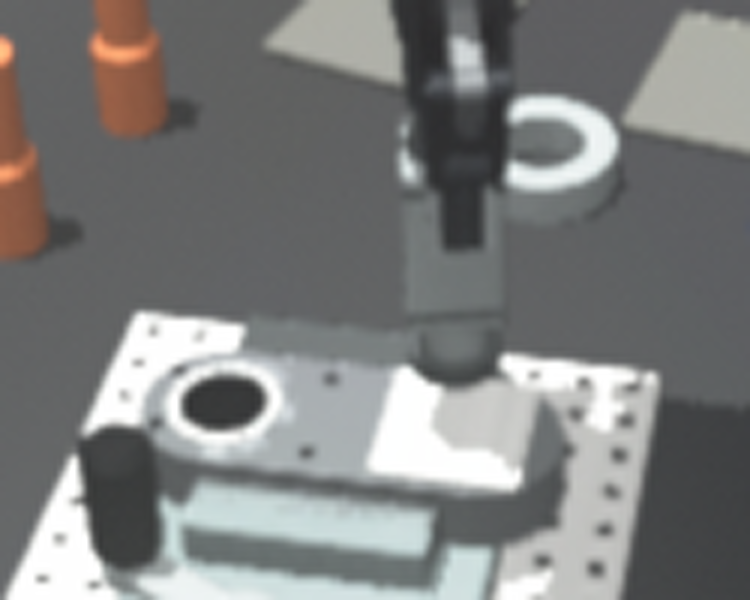

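View pics/top10z.png

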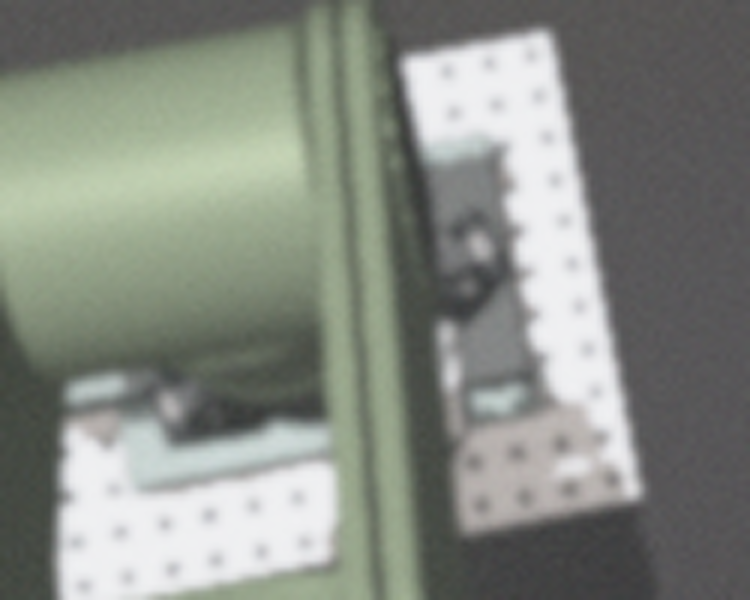

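```bash
python3 - <<'E'
from h import *
p=read_camera('side');save(p,'s11.png');s=ctrl.get_state();print(s['eef_pos'])
m=[m for m in masks_of(p,'foot') if 300<m['rect'][0]<330][0];print(m['rect'])
ys,xs=np.nonzero(m['mask']);print(xs.min(),xs.max(),ys.min(),ys.max())
a=np.linspace(0,2*np.pi,40)
for dx,dy,z in((0,0,90),(0,5,90),(5,0,90),(0,0,87)):
    P=np.array([[489.9+dx+17*np.cos(t),99.2+dy+17*np.sin(t),z+h] for t in a for h in(0,8)]);q=proj(p,P);print(dx,dy,z,q.min(0).round(1),q.max(0).round(1))
# body axis tilt: punch mask edges
c=p['color'];g=cv2.cvtColor(c,cv2.COLOR_RGB2GRAY)
m=[m for m in masks_of(p,'punch') if 300<m['rect'][0]<330][0]['mask']
for r in range(220,256,3):
    w=np.nonzero(m[r])[0]; print(r,w.min() if len(w) else 0,w.max() if len(w) else 0)
print(proj(p,[[489.9,99.2,96],[489.9,99.2,140]]))
E
```

```text
[490.7956067   99.80956463 146.16781655]Traceback (most recent call last):
  File "<stdin>", line 3, in <module>
IndexError: list index out of range
```

```bash
python3 - <<'E'
from h import *
p=read_camera('side');s=ctrl.get_state();print(s['eef_pos'].round(1))
for m in masks_of(p,'foot')+masks_of(p,'punch'): print(m['score'],np.round(m['rect'],1))
a=np.linspace(0,2*np.pi,40)
for dx,dy,z in((0,0,90),(0,5,90),(5,0,90),(0,0,87)):
    P=np.array([[489.9+dx+17*np.cos(t),99.7+dy+17*np.sin(t),z+h] for t in a for h in(0,8)]);q=proj(p,P);print(dx,dy,z,q.min(0).round(1),q.max(0).round(1))
E
```

```text
[490.6  99.8 145.9]
0.62 [374.9 238.4  14.1   8.9]
0.79 [377.2 223.3  14.2  37.2]
0.69 [410.4 188.7  21.6  33.7]
0.63 [316.8 233.3  10.7  43.5]
0.33 [366.7 203.4  46.2  24.1]
0 0 90 [307.8 242.2] [323.7 255.6]
0 5 90 [306.9 243.7] [322.9 257.2]
5 0 90 [305.7 241.7] [321.5 255.1]
0 0 87 [307.9 243.3] [323.7 256.7]
```

The side view shows the punch upright above the pad. Its foot is at columns 310–323 against 308–324 predicted, so it is centred within about 1–2 mm. Descending in stages.

```bash
python3 -m handwheel '[{"ax":0,"ay":0,"az":0,"tx":-1.5,"ty":6,"tz":0,"claw":20},{"ax":0,"ay":0,"az":0,"tx":-1.5,"ty":14,"tz":0,"claw":20},{"ax":0,"ay":0,"az":0,"tx":-1.5,"ty":20,"tz":0,"claw":20},{"ax":0,"ay":0,"az":0,"tx":-1.5,"ty":23,"tz":0,"claw":20},{"ax":0,"ay":0,"az":0,"tx":-1.5,"ty":25,"tz":0,"claw":20},{"ax":0,"ay":0,"az":0,"tx":-1.5,"ty":25,"tz":0,"claw":20},{"ax":0,"ay":0,"az":0,"tx":-1.5,"ty":25,"tz":0,"claw":20}]'
python3 d.py [489.4,101.2,115.7]; python3 - <<'E'
from h import *
for n in('side',):
    p=read_camera(n);save(p,n+'12.png')
    for k in('foot','punch'):
        for m in masks_of(p,k)[:4]: print(n,k,round(m['score'],2),np.round(m['rect'],1),m['mask'].sum())
    r=(190,240) if n=='side' else (170,210)
    c=p['color'][r[0]:r[0]+100,r[1]:r[1]+125];cv2.imwrite('pics/%s12z.png'%n,cv2.resize(c,(750,600),interpolation=cv2.INTER_CUBIC)[:,:,::-1])
    print(proj(p,[[489.4,101.2,61]]))
E
```

```text
clock: 14.0
eef_pos: [489.8, 101.2, 120.4]
orientation: [0.605, -0.366, 0.366, -0.605]
force: [0.2, -0.2, -3.2]
opening: 33.4
14.0 [ 0.18  0.29  1.88 -0.    0.97  1.27] [489.8 101.2 120.4] [[0.4651, -0.0001, 0.8852], [-0.8852, -0.0001, 0.4651], [0.0001, -1.0, -0.0001]] [ 0.2 -0.2 -3.2]
[489.4,101.2,115.7] [-0.2  4.7 -0.4]
side foot 0.58 [374.8 237.7  15.1   6.4] 93
side foot 0.56 [332.2 216.4  17.5  21.9] 278
side foot 0.55 [315.  258.4  15.3  10.9] 124
side foot 0.46 [406.  199.9  10.2   6.5] 87
side punch 0.62 [409.4 187.8  21.5  34.9] 530
side punch 0.61 [376.5 222.9  21.6  42.5] 635
side punch 0.57 [315.3 242.1  15.6  46. ] 402
[[316.00992201 260.63663289]]
```

View pics/side12z.png

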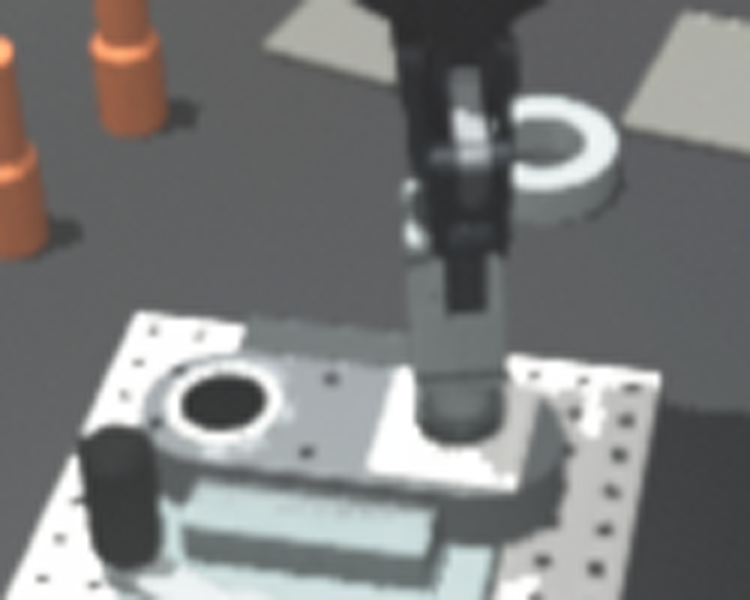

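Foot is over the middle of the pad (459,430 zoomed), upright, with no contact yet. Pressing gently.

```bash
python3 -m handwheel '[{"ax":0,"ay":0,"az":0,"tx":-1,"ty":1.5,"tz":0,"claw":20},{"ax":0,"ay":0,"az":0,"tx":-1,"ty":3,"tz":0,"claw":20},{"ax":0,"ay":0,"az":0,"tx":-1,"ty":4.5,"tz":0,"claw":20},{"ax":0,"ay":0,"az":0,"tx":-1,"ty":6,"tz":0,"claw":20},{"ax":0,"ay":0,"az":0,"tx":-1,"ty":7.5,"tz":0,"claw":20},{"ax":0,"ay":0,"az":0,"tx":-1,"ty":9,"tz":0,"claw":20},{"ax":0,"ay":0,"az":0,"tx":-1,"ty":10.5,"tz":0,"claw":20},{"ax":0,"ay":0,"az":0,"tx":-1,"ty":12,"tz":0,"claw":20},{"ax":0,"ay":0,"az":0,"tx":-1,"ty":12,"tz":0,"claw":20}]'
python3 d.py [489.4,101.2,115.7] 
```

```text
clock: 14.9
eef_pos: [489.5, 102.2, 109.5]
orientation: [-0.605, 0.366, -0.366, 0.605]
force: [-3.3, 0.2, 9.6]
opening: 33.2
14.9 [0.18 0.31 1.9  0.   0.94 1.27] [489.5 102.2 109.5] [[0.465, 0.0009, 0.8853], [-0.8853, 0.0003, 0.465], [0.0001, -1.0, 0.0009]] [-3.3  0.2  9.6]
[489.4,101.2,115.7] [ 0.9 -6.2 -0.5]
```

```bash
python3 -m handwheel '[{"ax":0,"ay":0,"az":0,"tx":0,"ty":1.5,"tz":0,"claw":20},{"ax":0,"ay":0,"az":0,"tx":0,"ty":3,"tz":0,"claw":20},{"ax":0,"ay":0,"az":0,"tx":0,"ty":4.5,"tz":0,"claw":20},{"ax":0,"ay":0,"az":0,"tx":0,"ty":5.5,"tz":0,"claw":20},{"ax":0,"ay":0,"az":0,"tx":0,"ty":5.5,"tz":0,"claw":20},{"ax":0,"ay":0,"az":0,"tx":0,"ty":5.5,"tz":0,"claw":20}]'
python3 d.py [489.4,101.2,115.7]; python3 - <<'E'
from h import *
for n in('side',):
    p=read_camera(n);save(p,n+'13.png')
    r=(190,240)
    c=p['color'][r[0]:r[0]+100,r[1]:r[1]+125];cv2.imwrite('pics/%s13z.png'%n,cv2.resize(c,(750,600),interpolation=cv2.INTER_CUBIC)[:,:,::-1])
E
```

```text
clock: 15.4
eef_pos: [489.5, 102.3, 104.9]
orientation: [-0.605, 0.365, -0.366, 0.606]
force: [-3.6, -0.4, 14.1]
opening: 33.5
15.4 [0.18 0.31 1.9  0.   0.92 1.27] [489.5 102.3 104.9] [[0.465, 0.0013, 0.8853], [-0.8853, 0.0005, 0.465], [0.0002, -1.0, 0.0014]] [-3.6 -0.4 14.1]
[489.4,101.2,115.7] [  0.9 -10.8  -0.6]
```

View pics/side13z.png

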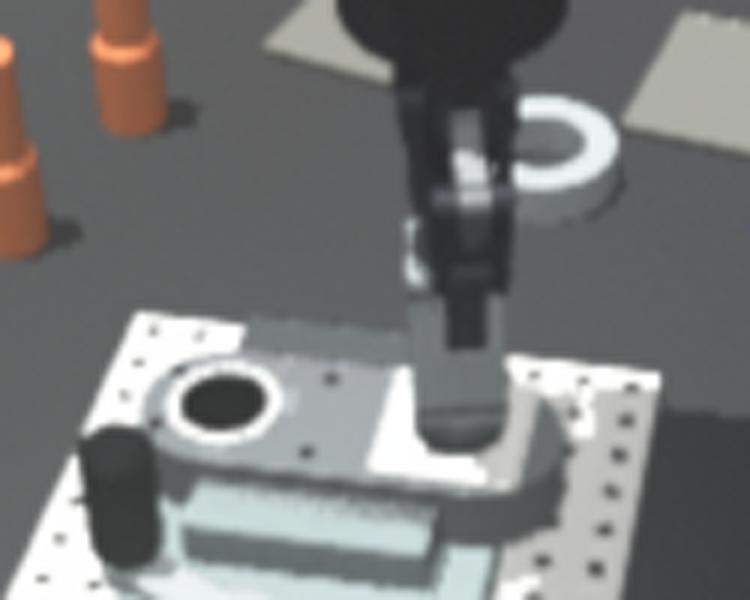

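Foot contact force is about 17 N, so it is roughly 12 mm in. It is near the pad's middle and upright. Holding a bit more, then lifting straight up.

```bash
python3 -m handwheel '[{"ax":0,"ay":0,"az":0,"tx":0,"ty":1,"tz":0,"claw":20},{"ax":0,"ay":0,"az":0,"tx":0,"ty":1,"tz":0,"claw":20},{"ax":0,"ay":0,"az":0,"tx":0,"ty":1,"tz":0,"claw":20},{"ax":0,"ay":0,"az":0,"tx":0,"ty":1,"tz":0,"claw":20},{"ax":0,"ay":0,"az":0,"tx":0,"ty":1,"tz":0,"claw":20},{"ax":0,"ay":0,"az":0,"tx":0,"ty":1,"tz":0,"claw":20}]'
python3 -m handwheel '[{"ax":0,"ay":0,"az":0,"tx":0,"ty":-2,"tz":0,"claw":20},{"ax":0,"ay":0,"az":0,"tx":0,"ty":-4,"tz":0,"claw":20},{"ax":0,"ay":0,"az":0,"tx":0,"ty":-6,"tz":0,"claw":20},{"ax":0,"ay":0,"az":0,"tx":0,"ty":-8,"tz":0,"claw":20},{"ax":0,"ay":0,"az":0,"tx":0,"ty":-10,"tz":0,"claw":20},{"ax":0,"ay":0,"az":0,"tx":0,"ty":-12,"tz":0,"claw":20},{"ax":0,"ay":0,"az":0,"tx":0,"ty":-14,"tz":0,"claw":20},{"ax":0,"ay":0,"az":0,"tx":0,"ty":-16,"tz":0,"claw":20},{"ax":0,"ay":0,"az":0,"tx":0,"ty":-18,"tz":0,"claw":20},{"ax":0,"ay":0,"az":0,"tx":0,"ty":-21,"tz":0,"claw":20},{"ax":0,"ay":0,"az":0,"tx":0,"ty":-25,"tz":0,"claw":20},{"ax":0,"ay":0,"az":0,"tx":0,"ty":-30,"tz":0,"claw":20}]'
python3 d.py; python3 - <<'E'
from h import *
for n in('side',):
    p=read_camera(n);save(p,n+'14.png')
    r=(190,240)
    c=p['color'][r[0]:r[0]+100,r[1]:r[1]+125];cv2.imwrite('pics/%s14z.png'%n,cv2.resize(c,(750,600),interpolation=cv2.INTER_CUBIC)[:,:,::-1])
E
```

```text
clock: 15.95
eef_pos: [489.5, 102.2, 104.1]
orientation: [-0.605, 0.365, -0.366, 0.606]
force: [-4.5, -0.3, 14.2]
opening: 33.6
clock: 16.95
eef_pos: [489.0, 102.0, 131.8]
orientation: [0.606, -0.366, 0.365, -0.605]
force: [0.7, -1.5, -3.2]
opening: 33.5
16.95 [ 0.18  0.28  1.87 -0.    0.99  1.27] [489.  102.  131.8] [[0.4652, -0.001, 0.8852], [-0.8852, -0.0003, 0.4652], [-0.0002, -1.0, -0.0011]] [ 0.7 -1.5 -3.2]
```

View pics/side14z.png

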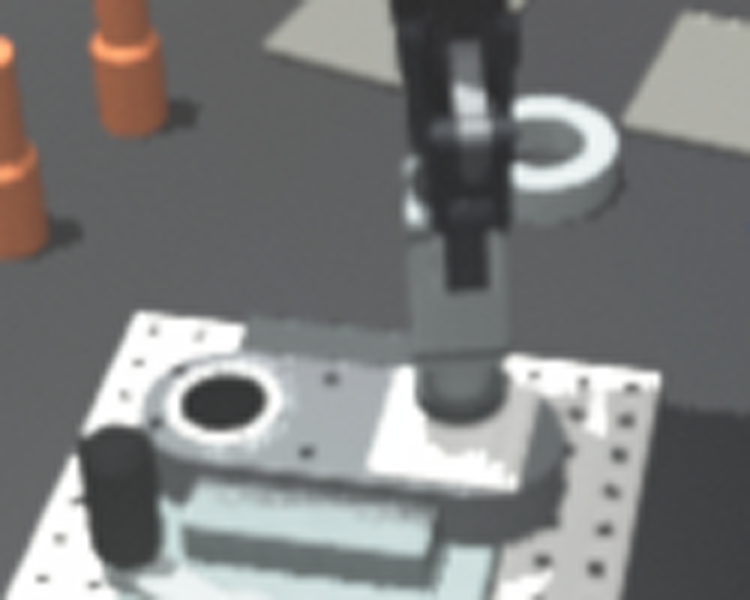

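The punch is clear of the pad, with the force back to its weight alone. Returning it to the mat.

```bash
python3 -m handwheel '[{"ax":0,"ay":0,"az":0,"tx":0,"ty":-15,"tz":0,"claw":20},{"ax":0,"ay":0,"az":0,"tx":0,"ty":-35,"tz":0,"claw":20},{"ax":0,"ay":0,"az":0,"tx":0,"ty":-55,"tz":0,"claw":20},{"ax":0,"ay":0,"az":0,"tx":0,"ty":-60,"tz":0,"claw":20},{"ax":0,"ay":0,"az":0,"tx":0,"ty":-60,"tz":0,"claw":20}]'
python3 d.py [467.4,-217,195]
```

```text
clock: 17.42
eef_pos: [490.4, 102.3, 193.5]
orientation: [-0.604, 0.365, -0.367, 0.606]
force: [0.1, 0.1, -3.6]
opening: 33.5
17.4167 [ 0.18  0.22  1.78 -0.    1.14  1.27] [490.4 102.3 193.5] [[0.4652, 0.004, 0.8852], [-0.8852, 0.0006, 0.4652], [0.0013, -1.0, 0.0039]] [ 0.1  0.1 -3.6]
[467.4,-217,195] [ 271.9   -1.8 -168.8]
```

```bash
python3 -m handwheel '[{"ax":0,"ay":0,"az":0,"tx":12,"ty":0,"tz":-8,"claw":20},{"ax":0,"ay":0,"az":0,"tx":32,"ty":0,"tz":-20,"claw":20},{"ax":0,"ay":0,"az":0,"tx":58,"ty":0,"tz":-36,"claw":20},{"ax":0,"ay":0,"az":0,"tx":86,"ty":0,"tz":-54,"claw":20},{"ax":0,"ay":0,"az":0,"tx":115,"ty":0,"tz":-71,"claw":20},{"ax":0,"ay":0,"az":0,"tx":143,"ty":0,"tz":-89,"claw":20},{"ax":0,"ay":0,"az":0,"tx":171,"ty":0,"tz":-106,"claw":20},{"ax":0,"ay":0,"az":0,"tx":200,"ty":0,"tz":-124,"claw":20},{"ax":0,"ay":0,"az":0,"tx":228,"ty":0,"tz":-142,"claw":20},{"ax":0,"ay":0,"az":0,"tx":252,"ty":0,"tz":-156,"claw":20},{"ax":0,"ay":0,"az":0,"tx":266,"ty":0,"tz":-165,"claw":20},{"ax":0,"ay":0,"az":0,"tx":272,"ty":0,"tz":-169,"claw":20}]'
python3 -m handwheel '[{"ax":0,"ay":0,"az":0,"tx":0,"ty":0,"tz":0,"claw":20},{"ax":0,"ay":0,"az":0,"tx":0,"ty":20,"tz":0,"claw":20},{"ax":0,"ay":0,"az":0,"tx":0,"ty":45,"tz":0,"claw":20},{"ax":0,"ay":0,"az":0,"tx":0,"ty":70,"tz":0,"claw":20},{"ax":0,"ay":0,"az":0,"tx":0,"ty":95,"tz":0,"claw":20},{"ax":0,"ay":0,"az":0,"tx":0,"ty":112,"tz":0,"claw":20},{"ax":0,"ay":0,"az":0,"tx":0,"ty":118,"tz":0,"claw":20},{"ax":0,"ay":0,"az":0,"tx":0,"ty":120,"tz":0,"claw":20},{"ax":0,"ay":0,"az":0,"tx":0,"ty":120,"tz":0,"claw":20},{"ax":0,"ay":0,"az":0,"tx":0,"ty":120,"tz":0,"claw":20}]'
python3 d.py [467.4,-217,60.7]; python3 - <<'E'
from h import *
p=read_camera('side')
c=p['color'][130:270,330:505];cv2.imwrite('pics/side15z.png',cv2.resize(c,(750,600),interpolation=cv2.INTER_CUBIC)[:,:,::-1])
E
```

```text
clock: 18.42
eef_pos: [465.2, -219.4, 190.4]
orientation: [0.605, -0.367, 0.366, -0.604]
force: [0.3, 0.4, -3.4]
opening: 33.6
clock: 19.25
eef_pos: [467.2, -217.3, 73.0]
orientation: [-0.605, 0.365, -0.366, 0.605]
force: [0.6, -0.4, -2.4]
opening: 33.4
19.25 [-0.46  0.37  1.91  0.    0.86  0.63] [ 467.2 -217.3   73. ] [[0.4657, 0.002, 0.885], [-0.885, -0.0009, 0.4657], [0.0017, -1.0, 0.0014]] [ 0.6 -0.4 -2.4]
[467.4,-217,60.7] [-0.1 12.3  0.3]
```

View pics/side15z.png

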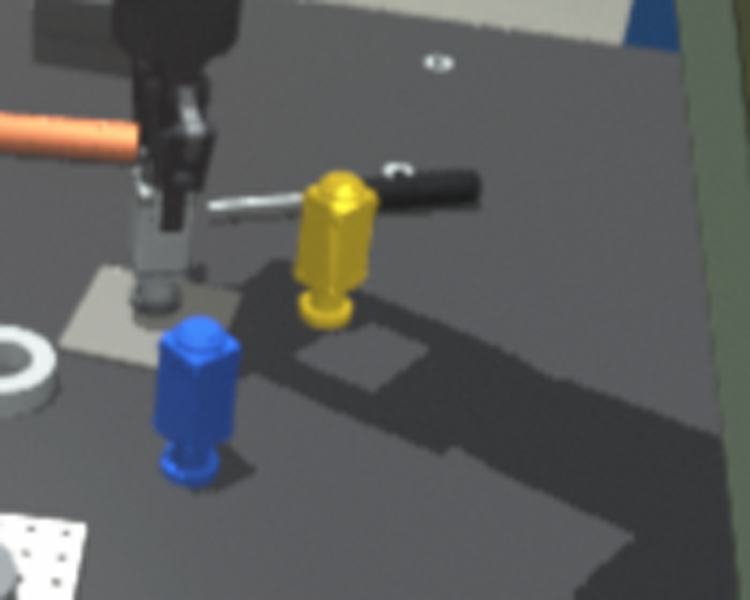

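```bash
python3 -m handwheel '[{"ax":0,"ay":0,"az":0,"tx":0,"ty":3,"tz":0,"claw":20},{"ax":0,"ay":0,"az":0,"tx":0,"ty":6,"tz":0,"claw":20},{"ax":0,"ay":0,"az":0,"tx":0,"ty":9,"tz":0,"claw":20},{"ax":0,"ay":0,"az":0,"tx":0,"ty":11,"tz":0,"claw":20},{"ax":0,"ay":0,"az":0,"tx":0,"ty":12,"tz":0,"claw":20},{"ax":0,"ay":0,"az":0,"tx":0,"ty":12,"tz":0,"claw":20},{"ax":0,"ay":0,"az":0,"tx":0,"ty":12,"tz":0,"claw":20}]'
python3 d.py [467.4,-217,60.7]
```

```text
clock: 19.88
eef_pos: [466.1, -217.3, 60.4]
orientation: [0.605, -0.366, 0.366, -0.605]
force: [-1.2, 0.8, 3.3]
opening: 33.6
19.8833 [-0.46  0.39  1.92 -0.    0.83  0.63] [ 466.1 -217.3   60.4] [[0.4651, -0.0, 0.8853], [-0.8853, -0.0, 0.4651], [0.0, -1.0, -0.0]] [-1.2  0.8  3.3]
[467.4,-217,60.7] [ 0.3 -0.3  1.3]
```

Contact on the mat is made at about 6.7 N. Easing off slightly, releasing and withdrawing.

```bash
python3 -m handwheel '[{"ax":0,"ay":0,"az":0,"tx":0,"ty":-1.3,"tz":0,"claw":20},{"ax":0,"ay":0,"az":0,"tx":0,"ty":-1.3,"tz":0,"claw":20},{"ax":0,"ay":0,"az":0,"tx":0,"ty":-1.3,"tz":0,"claw":34},{"ax":0,"ay":0,"az":0,"tx":0,"ty":-1.3,"tz":0,"claw":38},{"ax":0,"ay":0,"az":0,"tx":0,"ty":-1.3,"tz":0,"claw":46},{"ax":0,"ay":0,"az":0,"tx":0,"ty":-1.3,"tz":0,"claw":60},{"ax":0,"ay":0,"az":0,"tx":0,"ty":-1.3,"tz":0,"claw":80},{"ax":0,"ay":0,"az":0,"tx":0,"ty":-1.3,"tz":0,"claw":80},{"ax":0,"ay":0,"az":0,"tx":0,"ty":-1.3,"tz":0,"claw":80}]'
python3 d.py; python3 - <<'E'
from h import *
p=read_camera('side')
c=p['color'][130:270,330:505];cv2.imwrite('pics/side16z.png',cv2.resize(c,(750,600),interpolation=cv2.INTER_CUBIC)[:,:,::-1])
E
```

```text
clock: 20.63
eef_pos: [466.3, -217.4, 61.4]
orientation: [0.605, -0.366, 0.366, -0.605]
force: [-0.3, -0.3, 0.7]
opening: 80.3
20.6333 [-0.46  0.39  1.92 -0.    0.83  0.63] [ 466.3 -217.4   61.4] [[0.4651, 0.0002, 0.8852], [-0.8852, -0.0002, 0.4651], [0.0003, -1.0, 0.0001]] [-0.3 -0.3  0.7]
```

View pics/side16z.png

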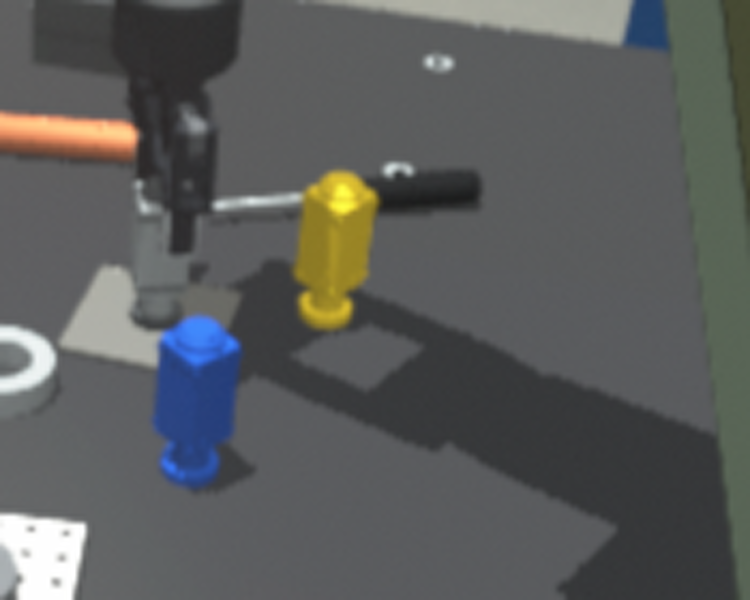

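The punch stands upright on the mat (160,240 zoomed) and the fingers are open. Withdrawing straight up, then back out of the camera's way.

```bash
python3 -m handwheel '[{"ax":0,"ay":0,"az":0,"tx":0,"ty":-8,"tz":0,"claw":80},{"ax":0,"ay":0,"az":0,"tx":0,"ty":-25,"tz":0,"claw":80},{"ax":0,"ay":0,"az":0,"tx":0,"ty":-50,"tz":0,"claw":80},{"ax":0,"ay":0,"az":0,"tx":0,"ty":-80,"tz":0,"claw":80},{"ax":0,"ay":0,"az":0,"tx":0,"ty":-110,"tz":0,"claw":80},{"ax":0,"ay":0,"az":0,"tx":0,"ty":-135,"tz":0,"claw":80},{"ax":0,"ay":0,"az":0,"tx":25,"ty":-150,"tz":-30,"claw":80},{"ax":0,"ay":0,"az":0,"tx":48,"ty":-150,"tz":-60,"claw":80},{"ax":0,"ay":0,"az":0,"tx":70,"ty":-150,"tz":-90,"claw":80},{"ax":0,"ay":0,"az":0,"tx":95,"ty":-150,"tz":-115,"claw":80},{"ax":0,"ay":0,"az":0,"tx":120,"ty":-150,"tz":-135,"claw":80},{"ax":0,"ay":0,"az":0,"tx":140,"ty":-150,"tz":-140,"claw":80}]'
python3 d.py; python3 - <<'E'
from h import *
for n in('top','side'):
    p=read_camera(n);save(p,n+'17.png')
    c=p['color'][120:330,200:462];cv2.imwrite('pics/%s17z.png'%n,cv2.resize(c,(748,600),interpolation=cv2.INTER_CUBIC)[:,:,::-1])
    for m in masks_of(p,'punch')[:4]: print(n,m['score'],np.round(m['rect'],1))
    print(proj(p,[[467.4,-217,6],[467.4,-217,110]]))
E
```

```text
clock: 21.68
eef_pos: [405.2, -409.2, 212.3]
orientation: [0.605, -0.366, 0.367, -0.604]
force: [0.0, 0.8, -0.3]
opening: 80.0
21.6833 [-0.81  0.33  1.58 -0.    1.24  0.28] [ 405.2 -409.2  212.3] [[0.4626, -0.0004, 0.8866], [-0.8866, -0.0016, 0.4626], [0.0013, -1.0, -0.0011]] [ 0.   0.8 -0.3]
top 0.76 [423.8 282.6  25.5  18.5]
top 0.48 [400.6 243.8  23.6  19.7]
top 0.35 [349.4 144.2  12.6  16.7]
[[395.59316334 243.71590541]
 [403.39576116 240.05918967]]
side 0.96 [408.9 189.8  26.6  34.1]
side 0.72 [376.8 223.8  17.5  42. ]
side 0.61 [368.8 190.2  11.2  37.1]
side 0.5 [344.8 161.9  35.6  12.1]
[[365.23562331 204.00189992]
 [367.25824002 172.56875412]]
```

View pics/side17z.png

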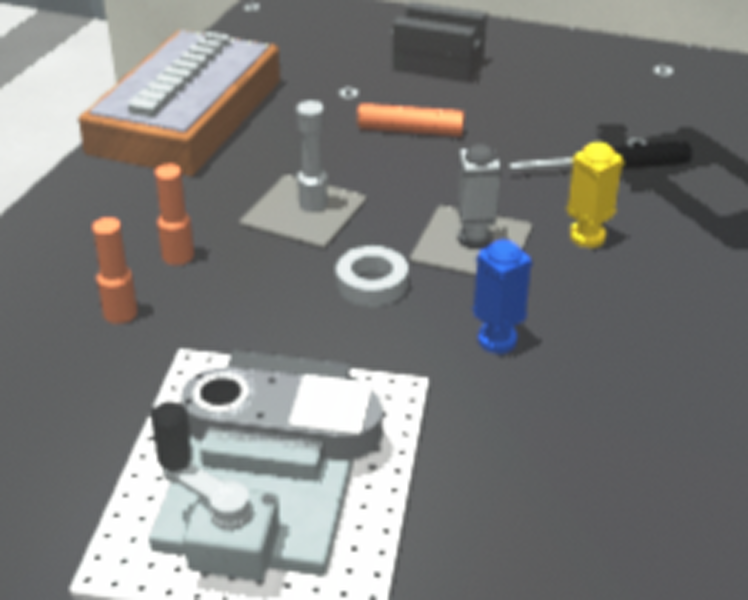

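View pics/top17z.png

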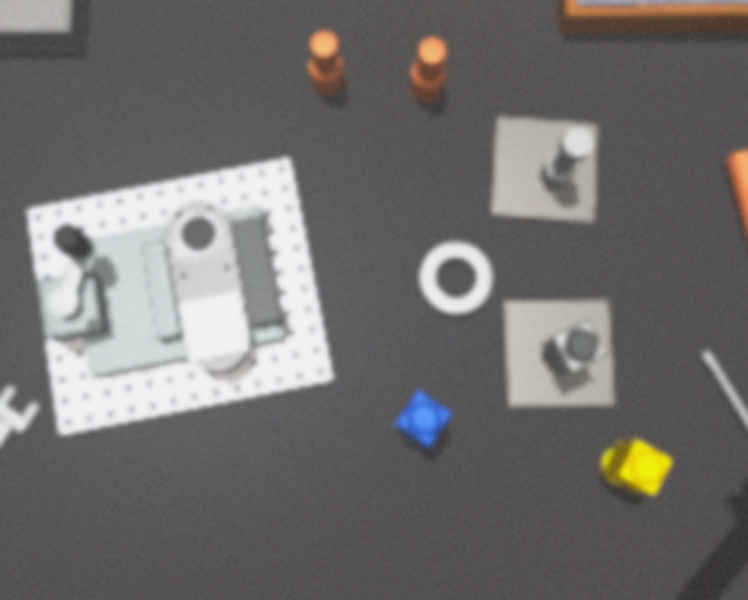

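The punch is upright, its cap at (403.7, 240.4) px against (403.4, 240.1) predicted for the mat's centre. The link is clamped square and the bystanders are where they were. Handing in.

```bash
python3 -m handwheel '[{"ax":0,"ay":0,"az":0,"tx":0,"ty":0,"tz":0,"claw":80},{"ax":0,"ay":0,"az":0,"tx":0,"ty":0,"tz":0,"claw":80},{"ax":0,"ay":0,"az":0,"tx":0,"ty":0,"tz":0,"claw":80}]'; python3 -c "
from plant import ctrl
print(ctrl.sign_off())"
```

```text
clock: 22.13
eef_pos: [407.5, -405.3, 211.6]
orientation: [-0.605, 0.365, -0.365, 0.605]
force: [-0.2, -0.4, 0.5]
opening: 80.0
the job is handed in; nothing more can be done
None
```

The job is done and handed in at about 22 s of the 72 s allowed. The hand-in gave no verdict.

- **Crank:** I turned it clockwise to about 3.55 rad, past the 3.35 where the grip becomes firm. The link sits square against the fixed jaw. The 7 N jaw force could not be measured directly, so I inferred it from the crank angle and the pictures.
- **Press:** The punch went onto the pad centre at (489.4, 101.2) mm. I measured about 17 N on the foot, which means roughly 11–12 mm in. I held it for over half a second and lifted straight off, with the force back to the punch's weight alone. The side view put the foot possibly 2–3 mm off the pad's middle, inside the 9 mm limit.
- **Return:** The punch stands upright on its own mat. Its cap is within half a pixel of where a centred punch should appear (about 1 mm).
- **Other things:** In the last pictures the bystanders in view looked unmoved, and the arm is clear of everything.

Two readings disagreed slightly with what was expected. The gripper read 21–22 mm on the 25 mm knob, though the knob led round without trouble. At full press, the tool travel gave about 11 mm and the force about 12 mm of foot movement; both are above the 9 mm needed.

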